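Reload and pin the stack on a swivel milling fixture

ROBOT

A 6-joint arm with a two-finger parallel gripper is mounted at the origin on the work surface. World frame = base frame: x ahead of the robot, y to its left, z up, the work surface at z = 0. Lengths are in mm, angles in rad, forces in N, time in s.
With the tool pointing down it reaches from about 350 to 875 mm from the base axis. Payload 4.2 kg.
Tool frame: the origin (TCP) lies on the centre line of the jaws, within the pads' length; the fingertips stand 25 mm ahead of it and the grasp point (between the pads) lies 6 mm ahead of it; z points along the fingers, y is the direction in which the jaws open and shut (so a half turn about z gives the same grasp; the last joint's range is limited). The gripper opens to 85 mm and grips with 20 to 120 N. Pads are 22 mm wide; open, the fingers measure 114 mm over their backs; the gripper's body (76 mm by 85 mm) begins 54 mm behind the grasp point. The pads swing forward as they close: fully open they stand 13 mm farther back than shut.
Start: joints at [-0.889, 0.385, 0.008, 0, -1.194, -0.259], TCP at [256.46, -569.937, 256.312] pointing down, gripper open.
Joint ranges: [-3.14, 3.14], [-1.21, 2.06], [-1.07, 1.41], [-3.16, 2.05], [-2.99, -0.16], [-3.1, 3.1]. Speed limits (rad/s): [2.79, 2.79, 3.14, 3.14, 3.14, 3.14].

INTERFACE

Orientations are given as a unit quaternion [x, y, z, w].
In Python, from bench import arm gives the robot as it stands.
- The arm moves only by the tool drive_tool, never from a script. Its argument "plan" is a list of rows, each a list of 2 entries, a list of its own where there are three numbers: the shift along the tool's x, y, z in m, then the turn about the tool's z in degrees. A call has 1 to 12 rows; each row shifts and turns the commanded pose from where the row before left it, along the tool's axes as they then stand; what a row does not reach is not made up. A row lasts 1/8 s, in which the tool goes at most 62.5 mm and 10.7 degrees, less where a joint would pass 70% of its speed; a pose out of reach is approached as far as the arm can. A call with a gripper value outside its range is refused whole. "fingers" is the closure, from -1 (fully open) to 1 (shut), so that 0 is half open, set as the call begins (left out, the last holds). The fingers move at their own pace and stop on an object; the grip force is fixed at half the most. Time passes only in rows, so rows that do not move let the fingers close. It gives the time, the measured TCP pose, the force and the opening at its end, in the units of the state.
- arm.read_state(): the state, without advancing time (a new reading comes with each control period).
- arm.get_image(name): name is "scene" or "top" or "wrist"; returns a dict with "image" (480x640x3 uint8, red, green, blue), "K" (3x3 intrinsics, pixels), "R" (3x3) and "t" (3): a world point X has camera coordinates R X + t. Camera axes: x right, y down, z forward; pixel columns grow to the right and rows downward; lengths in mm; the calibration is good to about 2 mm. A picture is of the moment at which its call begins. There is no depth.
- arm.job_done(): hands the job in, once; it reports no verdict.
The state is a dict: "clock": time; "joints": joint angles; "joint_vel": joint speeds; "joint_efforts": joint torques, N m; "position": TCP position; "ee_rot": TCP orientation; "contact_force": force on the tool from outside, world axes, zero at the start; "wrist_torque": the same for the moment, N m; "gripper_width": finger opening in mm.
Only numpy, scipy, OpenCV 4.12 (cv2) and the standard library are available. Lean on these libraries where they do the work, as an engineer would, in place of code of your own. Each camera call takes 0.05 s, during which the arm holds its last target.

TASK

First take the finished hub off the swivel fixture and stand it in the grey tray. Then turn the fixture's plate by its handle so that its notch faces the brass mark, stack all the drilled blanks on the bench flat in the nest between the posts, and last push both stack pins from the rack down through the blanks, plate and bed, fully home with their collars on the top blank. Do not knock over or shift the metal can on the right, and leave the undrilled bar about where it lies.

Things in the scene. Friction and masses are not known exactly. Their poses are not given: they have to be found in the camera images.
- fixture: Swivel fixture: green cast-iron bed, a fixed block 224 mm (its x) by 170 mm (its y), 46 mm high; origin at the centre of its underside, on the bench. Two vertical through holes, 17 mm in diameter, at x = -42 and +42 mm, y = 0 in its own frame. A brass mark block (16 x 8 mm, top 66 mm above the bench) stands on the bed at x = +93 to +109 mm, y = 0.
- swivel (a joint): Angle of the steel swivel plate on the bed about the vertical axis through the bed's centre: 0 = plate's notch faces the brass mark and all holes line up; positive is anticlockwise from above. It starts turned by 0.35 to 1.1 rad. Stiff: stays where it is left, turning takes 0.25 N m (about 3 N at the handle); turns from -0.35 to 1.4 rad, no stop or detent at 0.
- nest (a point): Centre of the swivel plate's upper face, 62 mm above the bench, on the swivel axis; axes turn with the plate: +x points to the notch, -x to the handle. The plate is 16 mm thick, 76 mm wide, with two 16 mm through holes at x = -42 and +42 mm, y = 0. Blanks lie here with their x along the plate's x.
- post (a point): Foot of one of the six upright dark posts that bound the nest, each 10 mm in diameter, 56 mm high, the upper 14 mm tapering. In the nest frame they stand at x = +-45, y = +-28.7 mm and at x = +-66.2, y = 0 (this one: +66.2, 0). A blank fits between them with 1.2 mm of play all round; the middle of the long sides is free for fingers.
- handle (a point): Middle of the plate's upright handle, a round dark post 16 mm in diameter and 45 mm high standing on the plate at x = -96 mm, y = 0 in the nest frame (on the end opposite the notch); this point is 84.5 mm above the bench, 22.5 mm below the handle's top.
- notch (a point): Mouth of the 10 mm wide, 16 mm deep notch in the plate's end, at x = +88 mm in the nest frame, level with the plate's upper face.
- mark (a point): Inner face of the brass mark block, at its top: x = +93 mm, y = 0, 66 mm high in the fixture's frame.
- hub_c (a point): Finished hub: plain round steel piece 44 mm in diameter and 40 mm high, 0.4 kg, standing at the middle of the nest at the start. The point is its centre, half-way up; z is its axis.
- tray: Fixed grey open tray, 130 x 130 mm outside, 5 mm walls and floor, 30 mm high, origin at the centre of its underside on the bench.
- rack: Fixed dark wooden pin rack, 60 mm (its x) by 140 mm (its y), 60 mm high, origin at the centre of its underside; the two pins stand upright in its holes (15.5 mm, at y = -38 and +38 mm), 76 mm apart.
- blank1_c (a point): Drilled blank, a bright flat steel bar 120 mm (its x) by 45 mm (its y), 10 mm thick, 0.36 kg, with two 17 mm through holes at x = -42 and +42 mm; all blanks are alike and the same either way round. The point is its centre, half-way up. Starts flat on the bench; two to four are present.
- blank2_c (a point): Drilled blank, a bright flat steel bar 120 mm (its x) by 45 mm (its y), 10 mm thick, 0.36 kg, with two 17 mm through holes at x = -42 and +42 mm; all blanks are alike and the same either way round. The point is its centre, half-way up. Starts flat on the bench; two to four are present.
- blank3_c (a point): Drilled blank, a bright flat steel bar 120 mm (its x) by 45 mm (its y), 10 mm thick, 0.36 kg, with two 17 mm through holes at x = -42 and +42 mm; all blanks are alike and the same either way round. The point is its centre, half-way up. Starts flat on the bench; two to four are present.
- blank4_c (a point): Drilled blank, a bright flat steel bar 120 mm (its x) by 45 mm (its y), 10 mm thick, 0.36 kg, with two 17 mm through holes at x = -42 and +42 mm; all blanks are alike and the same either way round. The point is its centre, half-way up. Starts flat on the bench; two to four are present.
- pin1_grip (a point): Steel stack pin, 0.18 kg, upright in the rack; both alike. Shank 14 mm in diameter, 78 mm long from tip to collar, the lowest 14 mm tapering to a 6 mm tip; collar 30 mm across and 6 mm thick; above it a grip 22 mm in diameter, 34 mm high. The point is the centre of the grip, 17 mm below the pin's top, 23 mm above the collar's underside, 101 mm above the tip.
- pin1_collar (a point): Underside of that pin's collar, on its axis.
- pin1_tip (a point): Tip of that pin, on its axis (on the bench, z = 0, while in the rack).
- pin2_grip (a point): Steel stack pin, 0.18 kg, upright in the rack; both alike. Shank 14 mm in diameter, 78 mm long from tip to collar, the lowest 14 mm tapering to a 6 mm tip; collar 30 mm across and 6 mm thick; above it a grip 22 mm in diameter, 34 mm high. The point is the centre of the grip, 17 mm below the pin's top, 23 mm above the collar's underside, 101 mm above the tip.
- pin2_collar (a point): Underside of that pin's collar, on its axis.
- pin2_tip (a point): Tip of that pin, on its axis (on the bench, z = 0, while in the rack).
- bar_c (a point): Undrilled dark square bar 135 x 30 x 22 mm lying among the blanks; not used. Its centre; x along it.
- can: Closed metal can, 72 mm in diameter and 80 mm high, near the tray and rack; not used. Centre of its underside.
There are look-alikes about, which are no part of the job. What is shaped like the part that bears blank3_c but turquoise is not meant.

How it is judged:
By the outcome, as a careful person would: the job done as asked, in the order asked, and still so for the second after the job is handed in, with the robot touching nothing.
Of blank1, blank2, blank3, blank4 only 2 to 4 are there at a start; the rules pass over those that are not, and their reading is None.
At some moment in a run one of blank1, blank2, blank3, blank4 may be knocked a few centimetres aside while the robot is not near it.
It also fails if it takes over 210 s, if anything falls off the work surface, if the arm or the gripper's body presses on something with over 40 N, if the wrist force passes 120 N, or if a joint passes its speed limit or range.

## Working session

There is one attempt and no reset: what is moved stays moved. The work goes in short steps, Python scripts to look and compute and a tool call to move; the robot and the scene stay as the last step left them, time stands still between calls to the robot, and variables do not carry over. Pictures are saved under pics/ and viewed, and the job is handed in when it is done.

Besides the shell and the picture viewer there is one more tool, called after ">>>" by a JSON object that holds its "name" and its "arguments". drive_tool: Moves the arm, as the interface text tells. Its arguments: {"type":"object","properties":{"plan":{"type":"array"},"fingers":{"type":"number"}},"required":["plan"]}

```bash
ls; mkdir -p pics
python3 - <<'E'
from bench import arm
import cv2
print(arm.read_state())
for n in ["scene","top","wrist"]:
    d=arm.get_image(n)
    cv2.imwrite(f"pics/a_{n}.png",d["image"][:,:,::-1])
    print(n,d["K"],d["R"],d["t"])
E
```

```text
pics
{'clock': 0.0, 'joints': array([-8.89398267e-01,  3.85525063e-01,  6.59615428e-03, -4.91093303e-04,
       -1.19402631e+00, -2.58584893e-01]), 'joint_vel': array([ 4.79197328e-04, -4.01634612e-04, -5.48673726e-04, -9.77735577e-05,
       -1.23194261e-04, -1.16215939e-04]), 'joint_efforts': array([-2.44878529e-04, -3.92285228e+01,  1.88398486e+01,  4.18628454e+00,
       -4.67017599e-03, -8.67783179e-07]), 'position': array([ 256.23227035, -569.45690236,  255.23011653]), 'ee_rot': array([-2.09746676e-01,  9.77755141e-01,  1.06576166e-03, -2.85377815e-04]), 'contact_force': array([ 0.12370046, -0.2116258 , -0.13926711]), 'wrist_torque': array([-0.0882187 , -0.00865942,  0.00898116]), 'gripper_width': 85.4705384316895}
scene [[526.66870079   0.         325.52207582]
 [  0.         526.66870079 251.35451856]
 [  0.           0.           1.        ]] [[ 0.60212218  0.7983201   0.01157125]
 [ 0.49581905 -0.36252669 -0.78913742]
 [-0.62578938  0.48089439 -0.61410767]] [-335.94547992 -168.52498124 1660.36746177]
top [[475.22416668   0.         321.94408765]
 [  0.         475.22416668 245.97378013]
 [  0.           0.           1.        ]] [[ 0.02131516 -0.99946505  0.02480461]
 [-0.99213779 -0.02420621 -0.1227871 ]
 [ 0.12332184 -0.02199236 -0.99212301]] [  21.83665874  522.53675384 1362.64586433]
wrist [[331.60849996   0.         323.47010533]
 [  0.         331.60849996 244.01133899]
 [  0.           0.           1.        ]] [[-4.10610773e-01  9.11810319e-01  8.57946004e-04]
 [ 8.73493583e-01  3.93085549e-01  2.87215446e-01]
 [ 2.61548761e-01  1.18683166e-01 -9.57865623e-01]] [624.2838145  -37.13750113 379.87183623]
```

View pics/a_scene.png

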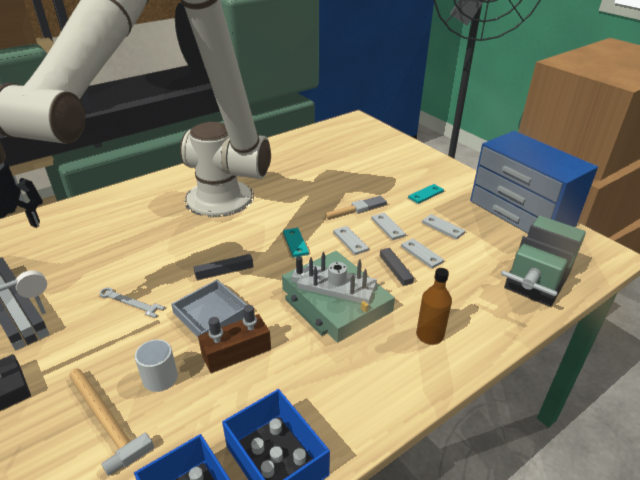

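View pics/a_top.png

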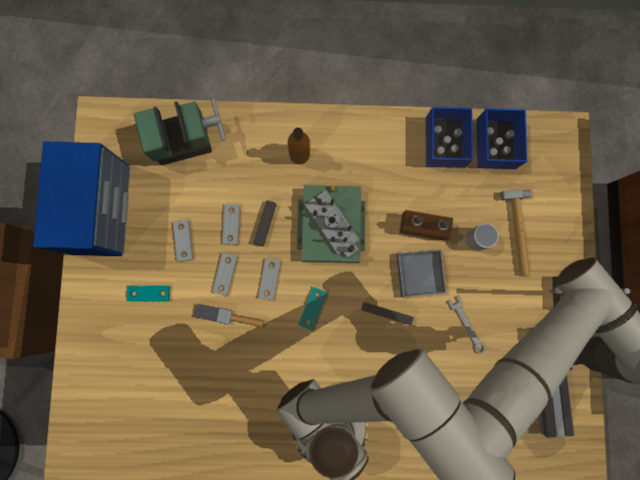

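View pics/a_wrist.png

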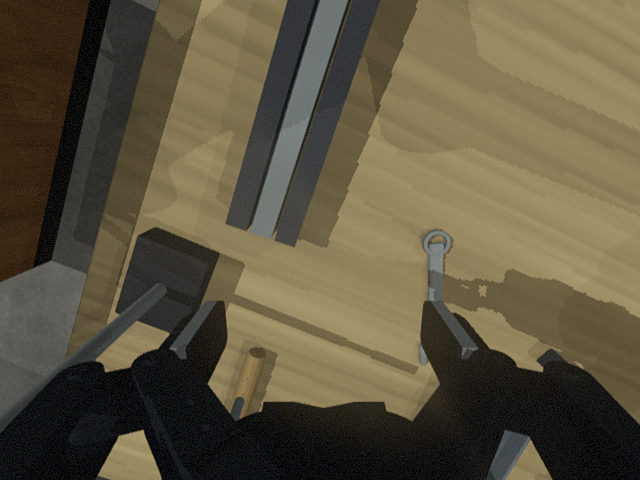

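The scene shows the fixture at about (335,225) in the top view with the hub on it. The tray is at (421,273), the rack at (427,225) and the can at (483,237). There are four steel blanks, at (182,240), (231,224), (225,273) and (269,278), plus two turquoise look-alikes and the dark bar at (264,223). I'll zoom in to measure.

```bash
cat > h.py <<'E'
import numpy as np, cv2
from scipy.spatial.transform import Rotation as Rn
def ray(d,u,v):
    K,R,t=d["K"],d["R"],np.array(d["t"]).ravel()
    r=R.T@np.linalg.inv(K)@np.array([u,v,1.]); return -R.T@t, r/np.linalg.norm(r)
def onz(d,u,v,z):
    o,r=ray(d,u,v); return o+r*(z-o[2])/r[2]
def proj(d,X):
    c=d["R"]@np.asarray(X,float)+np.array(d["t"]).ravel(); p=d["K"]@c; return p[:2]/p[2]
def tri(rays):
    A=np.zeros((3,3));b=np.zeros(3)
    for o,r in rays:
        P=np.eye(3)-np.outer(r,r);A+=P;b+=P@o
    x=np.linalg.solve(A,b); return x,[np.linalg.norm((np.eye(3)-np.outer(r,r))@(x-o)) for o,r in rays]
def go(st,target,yaw=None,yawmode=None):
    """target world mm of GRASP POINT-less TCP; yaw = world angle of jaw (tool y) axis. prints tool shift (m) in CURRENT tool axes and turn deg"""
    q=Rn.from_quat(st["ee_rot"]).as_matrix()
    d=q.T@(np.asarray(target,float)-st["position"])/1000
    out=[np.round(d,4)]
    yw=np.arctan2(q[1,1],q[0,1])
    if yaw is not None:
        dy=(yaw-yw+np.pi/2)%np.pi-np.pi/2   # world turn
        out.append(round(float(-np.degrees(dy)),2))
    return out
def yawnow(st):
    q=Rn.from_quat(st["ee_rot"]).as_matrix(); return np.arctan2(q[1,1],q[0,1])
def crop(d,u0,v0,w,h,s,name):
    im=d["image"][v0:v0+h,u0:u0+w,::-1]
    cv2.imwrite(name,cv2.resize(im,None,fx=s,fy=s,interpolation=cv2.INTER_CUBIC))
def save(d,name): cv2.imwrite(name,d["image"][:,:,::-1])
E
python3 - <<'E'
from bench import arm; from h import *
import pickle
d=arm.get_image("top"); s=arm.get_image("scene")
pickle.dump((d,s),open("a.pkl","wb"))
crop(d,280,170,190,140,4,"pics/b_top.png"); crop(s,140,230,270,150,3-0.1,"pics/b_scene.png")
# rough world
for n,(u,v),z in [("tray",(421,273),30),("rack",(427,225),60),("can",(483,237),80),("fix",(333,223),46),("b",(182,240),10),("b",(231,224),10),("b",(225,273),10),("b",(269,278),10),("bar",(264,223),22),("hub",(332,219),102)]:
    print(n,onz(d,u,v,z).round(0))
E
```

```text
tray [ 449. -259.   30.]
rack [ 587. -270.   60.]
can [ 553. -426.   80.]
fix [589.   3.  46.]
b [532. 448.  10.]
b [584. 306.  10.]
b [437. 317.  10.]
b [426. 187.  10.]
bar [588. 207.  22.]
hub [590.   9. 102.]
```

View pics/b_top.png

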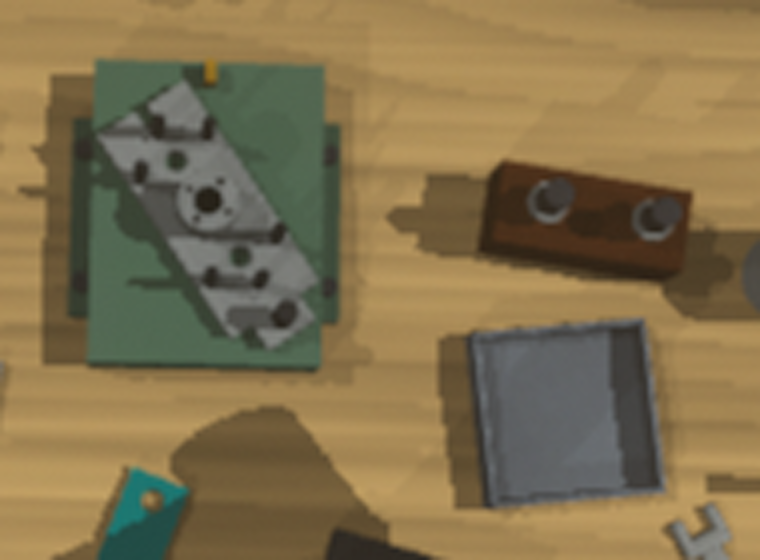

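View pics/b_scene.png

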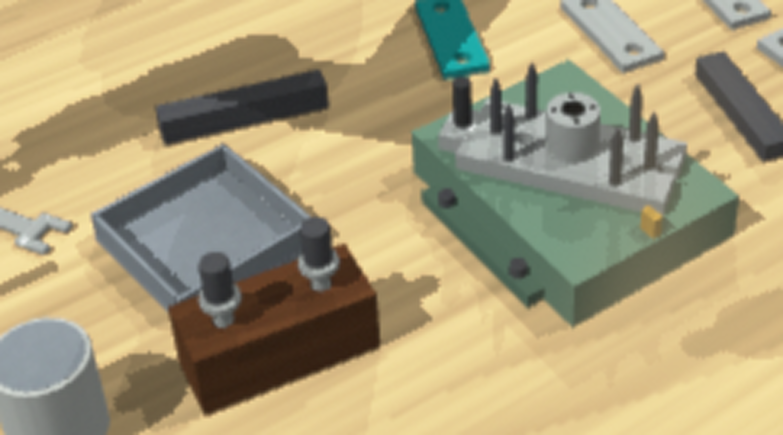

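Run:
```python
from bench import arm; from h import *
st=arm.read_state()
print(np.degrees(yawnow(st)), go(st,[570,0,330],np.deg2rad(120)))
w=arm.get_image("wrist"); 
q=Rn.from_quat(st["ee_rot"]).as_matrix(); c=-w["R"].T@w["t"]
print("cam in tool",q.T@(c-st["position"]), (q.T@w["R"].T).round(3)); print(q.round(3))
```

```text
114.21879658762603 [array([-0.5198,  0.391 , -0.0739]), -5.78]
cam in tool [ 7.33548744e+01  1.18620809e-01 -1.18649963e+02] [[ 0.001 -0.958 -0.287]
 [ 1.     0.001 -0.001]
 [ 0.001 -0.287  0.958]]
[[-0.912 -0.41  -0.001]
 [-0.41   0.912  0.001]
 [ 0.     0.001 -1.   ]]
```

>>> {"name": "drive_tool", "arguments": {"plan": [[[-0.0433, 0.0326, -0.0062], 0], [[-0.0433, 0.0326, -0.0062], 0], [[-0.0433, 0.0326, -0.0062], 0], [[-0.0433, 0.0326, -0.0062], 0], [[-0.0433, 0.0326, -0.0062], 0], [[-0.0433, 0.0326, -0.0062], 0], [[-0.0433, 0.0326, -0.0062], 0], [[-0.0433, 0.0326, -0.0062], 0], [[-0.0433, 0.0326, -0.0062], 0], [[-0.0433, 0.0326, -0.0062], 0], [[-0.0433, 0.0326, -0.0062], 0], [[-0.0433, 0.0326, -0.0062], -5.8]], "fingers": -1}}

```text
clock: 1.8
position: [570.3, 1.7, 331.1]
ee_rot: [-0.261, 0.965, -0.0, 0.0]
contact_force: [1.0, -1.0, 0.5]
gripper_width: 85.3
```

>>> {"name": "drive_tool", "arguments": {"plan": [[[0, 0, 0], 0], [[0, 0, 0], 0]]}}

```text
clock: 2.05
position: [569.5, 0.0, 330.4]
ee_rot: [-0.259, 0.966, 0.0, -0.0]
contact_force: [0.1, 0.1, 0.4]
gripper_width: 85.2
```

```bash
cat > snap.py <<'E'
import sys,pickle
from bench import arm; from h import *
n=sys.argv[1]; cams=sys.argv[2].split(",")
for c in cams:
    d=arm.get_image(c); st=arm.read_state(); d["st"]=st
    pickle.dump(d,open(f"{n}_{c}.pkl","wb")); save(d,f"pics/{n}_{c}.png")
print(st["clock"],st["position"].round(1),np.degrees(yawnow(st)).round(2),st["contact_force"].round(1),st["gripper_width"].round(1))
E
python3 snap.py c1 wrist
```

```text
Traceback (most recent call last):
  File "snap.py", line 7, in <module>
    print(st["clock"],st["position"].round(1),np.degrees(yawnow(st)).round(2),st["contact_force"].round(1),st["gripper_width"].round(1))
                                                                                                           ^^^^^^^^^^^^^^^^^^^^^^^^^
AttributeError: 'float' object has no attribute 'round'
```

View pics/c1_wrist.png

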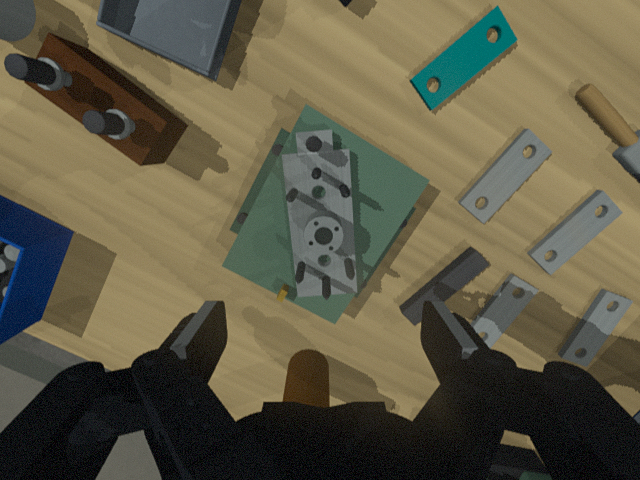

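```bash
sed -i 's/st\["gripper_width"\].round(1)/round(st["gripper_width"],1)/' snap.py
python3 - <<'E'
import pickle; from h import *
d=pickle.load(open("c1_wrist.pkl","rb"))
crop(d,220,100,215,230,2.6,"pics/c1_crop.png")
E
```

```text
(no output)
```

View pics/c1_crop.png

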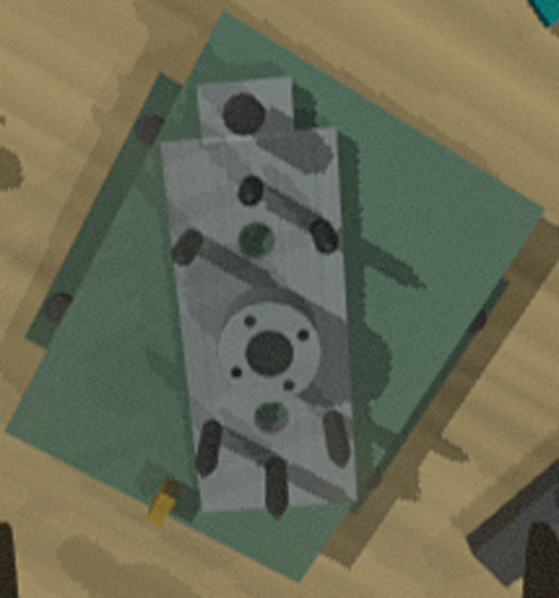

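Run:
```python
import pickle; from h import *
d=pickle.load(open("c1_wrist.pkl","rb")); t,s=pickle.load(open("a.pkl","rb"))
P=lambda x,y:(220+x/2.6,100+y/2.6)
def T(x,y): return (280+x/4,170+y/4)
S=lambda x,y:(140+x/2.9,230+y/2.9)
C=[onz(d,*P(*p),46) for p in [(222,12),(543,210),(300,580),(5,430)]]
C=np.array(C); print("bed corners",C.round(1),"c",C.mean(0).round(1))
e=[C[i]-C[(i+1)%4] for i in range(4)]; print([ (np.linalg.norm(x).round(1),np.degrees(np.arctan2(x[1],x[0])).round(1)) for x in e])
h1=onz(d,*P(256,240),62);h2=onz(d,*P(271,416),62); print("holes",h1,h2,(h1+h2)/2,np.linalg.norm(h2-h1),np.degrees(np.arctan2(*(h2-h1)[1::-1])))
print("hub z102",onz(d,*P(269,352),102)); print("handle107",onz(d,*P(243,114),107)); print("mark66",onz(d,*P(165,500),66))
print("top hub",onz(t,*T(208,202),102),"handle",onz(t,*T(284,313),107))
print("hub tri",tri([ray(d,*P(269,352)),ray(t,*T(208,202)),ray(s,*S(573,108))]))
print("handle tri",tri([ray(d,*P(243,114)),ray(t,*T(284,313)),ray(s,*S(461,80))]))
```

```text
bed corners [[478.7 -76.2  46. ]
 [478.5  93.3  46. ]
 [699.9  94.1  46. ]
 [701.3 -75.7  46. ]] c [589.6   8.8  46. ]
[(np.float64(169.5), np.float64(-89.9)), (np.float64(221.3), np.float64(-179.8)), (np.float64(169.8), np.float64(90.5)), (np.float64(222.5), np.float64(0.1))]
holes [554.85341396 -15.36215229  62.        ] [623.6848351   32.29024166  62.        ] [589.26912453   8.46404468  62.        ] 83.7168751576312 34.69508129351507
hub z102 [587.49740952  10.29145196 102.        ]
handle107 [510.23866595 -45.81905024 107.        ]
mark66 [685.5426305    8.72689209  66.        ]
top hub [585.89089295   8.64211121 102.        ] handle [508.17001705 -45.41812339 107.        ]
hub tri (array([586.90876638,  10.0464069 , 103.3156913 ]), [np.float64(0.2786702764388572), np.float64(1.8341183040698013), np.float64(1.6172926476047624)])
handle tri (array([509.33667183, -45.17044599, 108.2044505 ]), [np.float64(1.079595828287566), np.float64(1.31250859926984), np.float64(0.8823364910982777)])
```

```bash
cat > mv.py <<'E'
# usage: mv.py yawdeg x,y,z [x,y,z ...] : turn first, then shifts, printed in tool axes (m)
import sys
from bench import arm; from h import *
st=arm.read_state(); q=Rn.from_quat(st["ee_rot"]).as_matrix()
p=st["position"]; a=[float(x) for x in sys.argv[1].split(",")]
print("at",p.round(1),"yaw",np.degrees(yawnow(st)).round(2),"F",st["contact_force"].round(1),"w",round(st["gripper_width"],1),"t",round(st["clock"],2),"j6",st["joints"][5].round(2))
dy=(a[0]-np.degrees(yawnow(st))+90)%180-90
if len(a)>1: dy+=a[1]
print("turn",round(-dy,2)); q=q@Rn.from_euler("z",-dy,degrees=True).as_matrix()
for s in sys.argv[2:]:
    X=np.array([float(v) for v in s.split(",")]); d=q.T@(X-p)/1000; print(s,"->",d.round(4),"n>=",int(np.ceil(np.linalg.norm(d)/.0625))); p=X
E
python3 mv.py 124.7 587.5,10,170 587.5,10,94 587.5,10,210
```

```text
at [ 5.693e+02 -5.000e-01  3.305e+02] yaw 119.98 F [ 0.3 -0.5  0.3] w 85.3 t 2.1 j6 -1.33
turn -4.72
587.5,10,170 -> [-0.0211 -0.0017  0.1605] n>= 3
587.5,10,94 -> [-0.0001 -0.      0.076 ] n>= 2
587.5,10,210 -> [ 1.00e-04  0.00e+00 -1.16e-01] n>= 2
```

>>> {"name": "drive_tool", "arguments": {"plan": [[[0, 0, 0], -4.7], [[-0.007, -0.0006, 0.0535], 0], [[-0.007, -0.0006, 0.0535], 0], [[-0.007, -0.0005, 0.0535], 0], [[0, 0, 0], 0], [[0, 0, 0.02], 0], [[0, 0, 0.02], 0], [[0, 0, 0.02], 0], [[0, 0, 0.016], 0], [[0, 0, 0], 0], [[0, 0, 0], 0]]}}

```text
clock: 3.48
position: [588.9, 10.5, 95.6]
ee_rot: [-0.298, 0.954, -0.0, 0.001]
contact_force: [-0.0, 0.4, -0.0]
gripper_width: 85.4
```

>>> {"name": "drive_tool", "arguments": {"plan": [[[0, 0, 0], 0], [[0, 0, 0], 0], [[0, 0, 0], 0], [[0, 0, 0], 0], [[0, 0, 0], 0], [[0, 0, 0], 0], [[0, 0, 0], 0], [[0, 0, 0], 0]], "fingers": 1}}

```text
clock: 4.47
position: [588.4, 10.7, 95.0]
ee_rot: [-0.299, 0.954, -0.0, 0.001]
contact_force: [-1.1, 0.6, 5.7]
gripper_width: 43.0
```

```bash
python3 - <<'E'
import pickle; from h import *
t,s=pickle.load(open("a.pkl","rb"))
T=lambda x,y:(280+x/4,170+y/4)
S=lambda x,y:(140+x/2.9,230+y/2.9)
C=np.array([onz(t,*T(*p),30) for p in [(470,332),(645,318),(664,490),(488,507)]]);print(C.round(1),C.mean(0).round(1))
print([(np.linalg.norm(C[i]-C[i-1]).round(1)) for i in range(4)])
C=np.array([onz(s,*S(*p),30) for p in [(95,217),(222,147),(316,222)]]);print(C.round(1),(C[0]+C[2])/2)
# height check of the tray rim corner in two views
print(tri([ray(t,*T(470,332)),ray(s,*S(316,222))]), tri([ray(t,*T(664,490)),ray(s,*S(95,217))]))
E
python3 mv.py 124.7 588,10.5,240 447,-260,240 447,-260,34
```

```text
[[ 506.7 -189.2   30. ]
 [ 520.2 -319.    30. ]
 [ 394.  -331.7   30. ]
 [ 378.9 -202.6   30. ]] [ 450.  -260.6   30. ]
[np.float64(128.6), np.float64(130.5), np.float64(126.9), np.float64(130.0)]
[[ 399.6 -329.2   30. ]
 [ 383.2 -206.3   30. ]
 [ 510.1 -188.7   30. ]] [ 454.82787609 -258.93340952   30.        ]
(array([ 507.51988943, -188.63485757,   27.99606886]), [np.float64(1.1128953657552052), np.float64(1.1128953657554062)]) (array([ 395.16005331, -330.27533397,   27.46134621]), [np.float64(2.3610566165901266), np.float64(2.361056616590101)])
at [588.4  10.7  95. ] yaw 124.75 F [-1.1  0.6  5.7] w 43.0 t 4.47 j6 -1.26
turn 0.05
588,10.5,240 -> [ 0.0003 -0.     -0.145 ] n>= 3
447,-260,240 -> [ 2.699e-01 -1.421e-01 -2.000e-04] n>= 5
447,-260,34 -> [2.00e-04 1.00e-04 2.06e-01] n>= 4
```

>>> {"name": "drive_tool", "arguments": {"plan": [[[0, 0, -0.02], 0], [[0, 0, -0.05], 0], [[0, 0, -0.05], 0], [[0.0447, -0.0239, 0], 0], [[0.0447, -0.0239, 0], 0], [[0.0447, -0.0239, 0], 0], [[0.0447, -0.0239, 0], 0], [[0.0447, -0.0239, 0], 0], [[0.0447, -0.0239, 0], 0], [[0, 0, 0.05], 0], [[0, 0, 0.05], 0], [[0, 0, 0.04], 0]]}}

```text
clock: 5.98
position: [446.9, -259.6, 71.0]
ee_rot: [-0.298, 0.955, 0.002, -0.002]
contact_force: [-0.9, -0.7, -4.0]
gripper_width: 42.5
```

>>> {"name": "drive_tool", "arguments": {"plan": [[[0, 0, 0.02], 0], [[0, 0, 0.01], 0], [[0, 0, 0.004], 0], [[0, 0, 0.002], 0], [[0, 0, 0], 0], [[0, 0, 0], 0]]}}

```text
clock: 6.72
position: [449.7, -260.1, 38.9]
ee_rot: [-0.298, 0.954, -0.0, 0.001]
contact_force: [-0.4, 0.6, -4.5]
gripper_width: 43.0
```

>>> {"name": "drive_tool", "arguments": {"plan": [[[0, 0, 0.0012], 0], [[0, 0, 0], 0]]}}

```text
clock: 6.98
position: [449.7, -260.1, 38.0]
ee_rot: [-0.299, 0.954, -0.0, 0.0]
contact_force: [-1.8, 1.9, 3.6]
gripper_width: 42.5
```

>>> {"name": "drive_tool", "arguments": {"plan": [[[0, 0, 0], 0], [[0, 0, 0], 0], [[0, 0, 0], 0], [[0, 0, -0.02], 0], [[0, 0, -0.05], 0], [[0, 0, -0.06], 0], [[0, 0, -0.06], 0], [[0, 0, 0], 0], [[0, 0, 0], 0]], "fingers": -0.5}}

```text
clock: 8.1
position: [448.7, -259.8, 226.5]
ee_rot: [-0.298, 0.955, 0.0, -0.0]
contact_force: [0.1, 0.4, -0.8]
gripper_width: 64.4
```

```bash
python3 snap.py c2 wrist,top
```

```text
8.2 [ 448.3 -259.7  225.3] 124.71 [ 0.8 -0.1 -0.4] 64.2
```

View pics/c2_wrist.png

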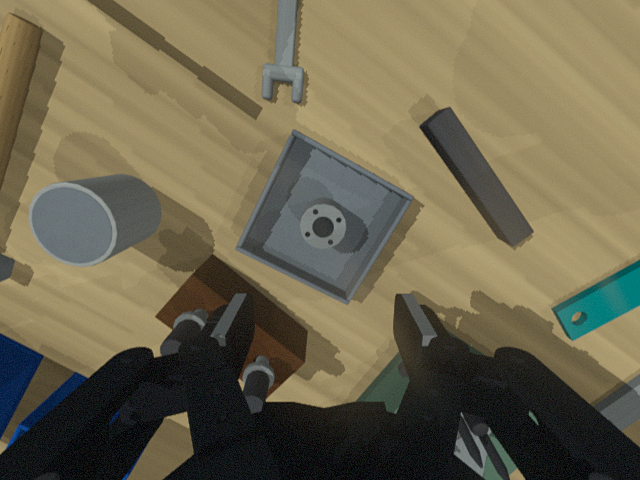

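The hub stands in the tray, centred near (323,226). Next is the handle.

```bash
python3 mv.py 124.7 510.3,-46,200 510.3,-46,98
```

```text
at [ 448.3 -259.7  225.3] yaw 124.71 F [ 0.8 -0.1 -0.4] w 64.2 t 8.2 j6 -0.75
turn 0.01
510.3,-46,200 -> [-0.1727  0.1404  0.0253] n>= 4
510.3,-46,98 -> [-0.0002 -0.0003  0.102 ] n>= 2
```

>>> {"name": "drive_tool", "arguments": {"plan": [[[-0.0432, 0.0351, 0.006], 0], [[-0.0432, 0.0351, 0.006], 0], [[-0.0432, 0.0351, 0.006], 0], [[-0.0432, 0.0351, 0.007], 0], [[0, 0, 0.03], 0], [[0, 0, 0], 0], [[0, 0, 0], 0]]}}

```text
clock: 9.07
position: [511.4, -46.8, 171.9]
ee_rot: [-0.298, 0.954, -0.0, -0.001]
contact_force: [-0.8, 0.8, 0.7]
gripper_width: 63.8
```

```bash
python3 mv.py 124.7 510.3,-46,98
```

```text
at [511.4 -46.8 171.9] yaw 124.71 F [-0.8  0.8  0.7] w 63.8 t 9.07 j6 -1.19
turn 0.01
510.3,-46,98 -> [0.0004 0.0012 0.0739] n>= 2
```

>>> {"name": "drive_tool", "arguments": {"plan": [[[0.0004, 0.001, 0.03], 0], [[0, 0, 0.03], 0], [[0, 0, 0.014], 0], [[0, 0, 0], 0], [[0, 0, 0], 0]]}}

```text
clock: 9.7
position: [511.4, -45.7, 99.2]
ee_rot: [-0.298, 0.954, -0.0, 0.001]
contact_force: [-0.1, 0.5, 1.0]
gripper_width: 63.8
```

>>> {"name": "drive_tool", "arguments": {"plan": [[[0, 0, 0], 0], [[0, 0, 0], 0], [[0, 0, 0], 0], [[0, 0, 0], 0], [[0, 0, 0], 0], [[0, 0, 0], 0], [[0, 0, 0], 0]], "fingers": 1}}

```text
clock: 10.58
position: [510.7, -45.6, 98.6]
ee_rot: [-0.299, 0.954, -0.0, 0.0]
contact_force: [-1.7, 0.4, 5.9]
gripper_width: 14.7
```

>>> {"name": "drive_tool", "arguments": {"plan": [[[0, 0, 0], 1.73], [[0, 0.0058, 0], 3.46], [[0, 0.0058, 0], 3.46], [[0, 0.0058, 0], 3.46], [[0, 0.0058, 0], 3.46], [[0, 0.0058, 0], 3.46], [[0, 0.0058, 0], 3.46], [[0, 0.0058, 0], 3.46], [[0, 0.0058, 0], 3.46], [[0, 0.0058, 0], 3.46], [[0, 0.0058, 0], 1.73], [[0, 0, 0], 0]]}}

```text
clock: 12.08
position: [493.7, 9.3, 98.6]
ee_rot: [-0.001, 1.0, 0.0, 0.001]
contact_force: [-1.2, 2.7, 6.6]
gripper_width: 14.4
```

>>> {"name": "drive_tool", "arguments": {"plan": [[[0, 0, 0], 0], [[0, 0, 0], 0], [[0, 0, 0], 0]]}}

```text
clock: 12.45
position: [493.7, 9.3, 98.6]
ee_rot: [-0.001, 1.0, 0.0, 0.001]
contact_force: [-1.0, 1.6, 5.5]
gripper_width: 14.5
```

```bash
python3 snap.py c3 wrist,top,scene; python3 -c "
import pickle; from h import *
crop(pickle.load(open('c3_top.pkl','rb')),280,170,100,100,6,'pics/c3_tc.png')"
```

```text
12.6 [493.7   9.3  98.6] 90.14 [-1.3  1.9  5.6] 14.2
```

View pics/c3_wrist.png

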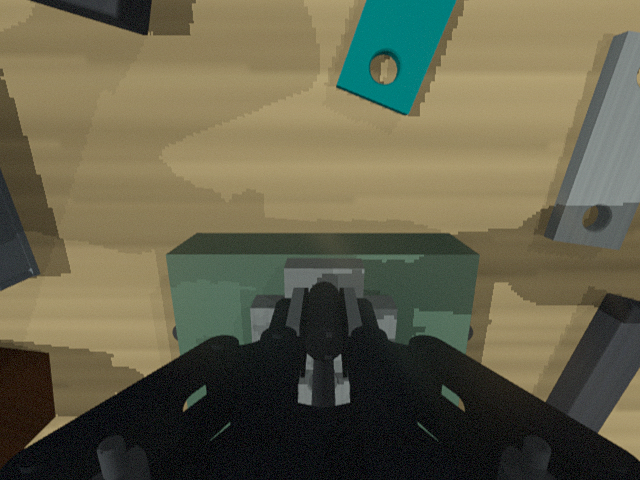

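View pics/c3_tc.png

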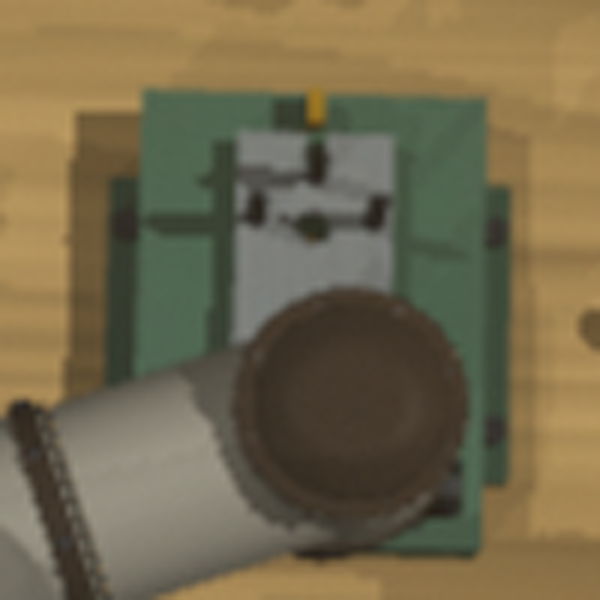

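>>> {"name": "drive_tool", "arguments": {"plan": [[[0, 0, 0], 0], [[0, 0, 0], 0], [[0, 0, 0], 0], [[0, 0, -0.04], 0], [[0, 0, -0.06], 0], [[-0.025, 0, -0.05], 0], [[-0.025, 0, -0.05], 0], [[-0.02, 0, -0.03], 0], [[0, 0, 0], 0], [[0, 0, 0], 0]], "fingers": -0.5}}

```text
clock: 13.85
position: [562.4, 9.0, 326.5]
ee_rot: [-0.001, 1.0, 0.0, -0.001]
contact_force: [0.1, 0.3, -0.6]
gripper_width: 64.1
```

```bash
python3 snap.py c4 wrist; python3 -c "
import pickle; from h import *
crop(pickle.load(open('c4_wrist.pkl','rb')),215,85,220,210,2.8,'pics/c4_wc.png')"
```

```text
13.9 [562.2   9.  326.3] 90.12 [-0.4  0.4 -0.8] 64.1
```

View pics/c4_wrist.png

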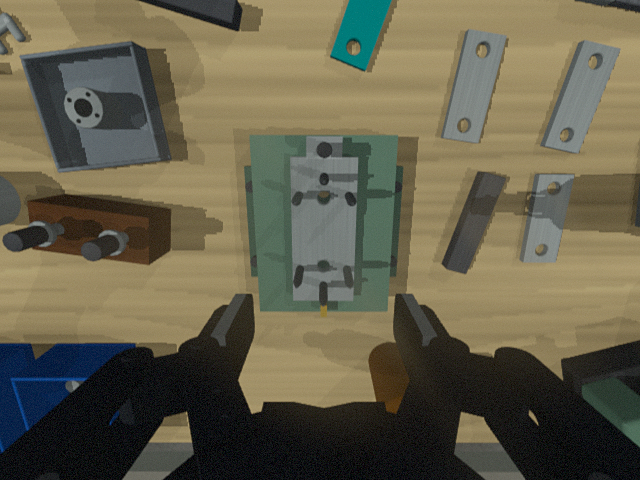

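View pics/c4_wc.png

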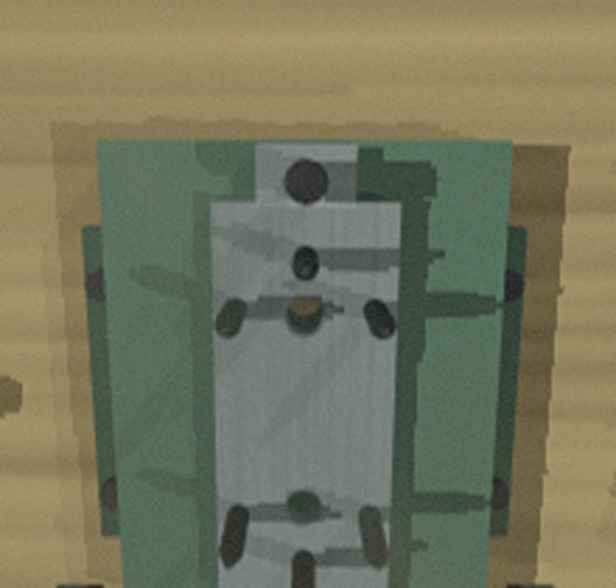

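```bash
cat > plate.py <<'E'
import pickle,sys; from h import *
d=pickle.load(open(sys.argv[1],"rb")); u0,v0,w,h=[int(x) for x in sys.argv[2].split(",")]
im=d["image"].astype(float)
im=cv2.GaussianBlur(im,(0,0),0.8)
# opponent signal: green steel separation G - R ; bed green: G-R high ; steel ~0 ; wood R>G
gr=(im[:,:,1]-im[:,:,0])/(im.sum(2)+1)
def edges(rows,a,b,z,thr,pick):
    pts=[]
    for r in rows:
        g=gr[r,a:b]; s=np.where((g[:-1]-thr)*(g[1:]-thr)<0)[0]
        if len(s)==0: continue
        i=s[0] if pick=="first" else s[-1]
        c=a+i+(thr-g[i])/(g[i+1]-g[i]); pts.append(onz(d,c,r,z)[:2])
    p=np.array(pts,np.float32); 
    vx,vy,x0,y0=cv2.fitLine(p,cv2.DIST_HUBER,0,.01,.001).ravel()
    ang=np.degrees(np.arctan2(vy,vx)); ang=(ang+90)%180-90
    res=np.abs((p[:,1]-y0)*vx-(p[:,0]-x0)*vy)
    return ang,y0+(589.4-x0)*vy/vx,np.median(res),len(p)
r=range(v0,v0+h)
for z,nm,a,b,pick,thr in eval(sys.argv[3]): print(nm,[round(float(v),2) for v in edges(r,a,b,z,thr,pick)])
print(gr[200,240:420:6].round(3))
E
python3 plate.py c4_wrist.pkl 215,165,200,105 '[(46,"bedL",246,275,"first",0.025),(46,"bedR",375,403,"last",0.025),(62,"plL",278,305,"last",0.04),(62,"plR",340,368,"first",0.04)]'
```

```text
bedL [0.15, -84.61, 0.08, 84.0]
bedR [-0.09, 101.67, 0.07, 95.0]
plL [-0.25, -29.47, 0.08, 105.0]
plR [-0.09, 46.64, 0.13, 105.0]
[-0.039  0.017  0.073  0.081  0.082  0.084  0.081  0.085  0.08   0.029
  0.029  0.02   0.018  0.032  0.072  0.022  0.02   0.017  0.02   0.021
  0.081  0.089  0.088  0.093  0.094  0.093  0.097 -0.044 -0.046 -0.042]
```

```bash
sed -i 's/^r=range.*/r=list(range(140,163))+list(range(279,306)) if len(sys.argv)>4 else range(v0,v0+h)/' plate.py
python3 plate.py c4_wrist.pkl 215,165,200,105 '[(46,"bedL",240,275,"first",0.02),(46,"bedR",375,405,"last",0.02)]' x
python3 - <<'E'
import pickle; from h import *
d=pickle.load(open("c4_wrist.pkl","rb"))
crop(d,285,160,80,165,3.6,"pics/c4_z.png")
im=d["image"].astype(int)
m=((im[:,:,0]-im[:,:,2]>70)&(im[:,:,1]>80)).astype(np.uint8); m[:, :310]=0; m[:,345:]=0; m[:295]=0;m[330:]=0
ys,xs=np.nonzero(m); print(len(xs),xs.mean(),ys.mean(),xs.min(),xs.max(),ys.min(),ys.max(), onz(d,xs.mean(),ys.mean(),66))
E
```

```text
bedL [0.15, -76.57, 0.03, 50.0]
bedR [0.05, 93.64, 0.09, 50.0]
[-0.039  0.017  0.073  0.081  0.082  0.084  0.081  0.085  0.08   0.029
  0.029  0.02   0.018  0.032  0.072  0.022  0.02   0.017  0.02   0.021
  0.081  0.089  0.088  0.093  0.094  0.093  0.097 -0.044 -0.046 -0.042]
65 323.4769230769231 311.2 320 326 306 316 [691.16203575   8.99534336  66.        ]
```

View pics/c4_z.png

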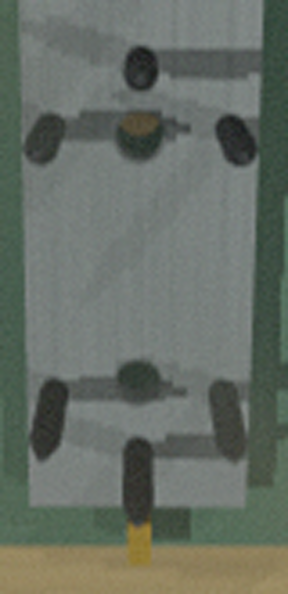

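```bash
cat > blanks.py <<'E'
import pickle,sys; from h import *
def find(d,z=10,verbose=True,zr=None):
    im=cv2.GaussianBlur(d["image"],(0,0),0.8).astype(float); s=im.sum(2)+1
    chroma=(im.max(2)-im.min(2))/s
    m=((chroma<0.055)&(s>210)).astype(np.uint8)*255
    m=cv2.morphologyEx(m,cv2.MORPH_OPEN,np.ones((3,3)))
    cs,hi=cv2.findContours(m,cv2.RETR_CCOMP,cv2.CHAIN_APPROX_NONE); out=[]
    for i,c in enumerate(cs):
        if hi[0][i][3]!=-1 or cv2.contourArea(c)<600: continue
        W=np.array([onz(d,u,v,z)[:2] for u,v in c[:,0,:]],np.float32)
        (cx,cy),(a,b),an=cv2.minAreaRect(W)
        if a<b: a,b,an=b,a,an+90
        an=(an+90)%180-90
        hs=[]; j=hi[0][i][2]
        while j!=-1:
            if cv2.contourArea(cs[j])>25:
                M=cv2.moments(cs[j]); hs.append((M["m10"]/M["m00"],M["m01"]/M["m00"]))
            j=hi[0][j][0]
        if not(100<a<140 and 36<b<60): 
            continue
        out.append(dict(c=(round(cx,1),round(cy,1)),size=(round(a,1),round(b,1)),ang=round(an,2),px=tuple(c[:,0].mean(0).round()),holes=hs))
        if len(hs)==2:
            h=[onz(d,*p,z)[:2] for p in hs]; v=h[1]-h[0]
            out[-1].update(hc=((h[0]+h[1])/2).round(1),hd=np.linalg.norm(v).round(1),ha=((np.degrees(np.arctan2(v[1],v[0]))+90)%180-90).round(2))
    return out
if __name__=="__main__":
    for o in find(pickle.load(open(sys.argv[1],"rb")),float(sys.argv[2]) if len(sys.argv)>2 else 10): print(o)
E
python3 blanks.py c4_wrist.pkl; python3 blanks.py c2_top.pkl
```

```text
{'c': (583.3, 305.8), 'size': (118.8, 50.7), 'ang': 0.03, 'px': (np.float64(546.0), np.float64(217.0)), 'holes': [(539.0419287211739, 248.75890985324946), (552.4101508916324, 188.35802469135803)], 'hc': array([583.6, 306.1]), 'hd': np.float64(82.5), 'ha': np.float64(-1.35)}
{'c': (434.2, 317.3), 'size': (120.6, 50.7), 'ang': -11.33, 'px': (np.float64(579.0), np.float64(96.0)), 'holes': [(564.0335008375209, 134.70184254606363), (592.5944444444444, 61.073611111111106)], 'hc': array([434.7, 316.6]), 'hd': np.float64(83.9), 'ha': np.float64(-11.25)}
{'c': (423.0, 186.9), 'size': (120.3, 48.1), 'ang': -8.21, 'px': (np.float64(473.0), np.float64(86.0)), 'holes': [(462.44943820224717, 125.12109862671659), (481.2765273311897, 49.95391211146838)], 'hc': array([423.5, 186.3]), 'hd': np.float64(83.5), 'ha': np.float64(-8.18)}
```

```bash
python3 mv.py 81.8 424,186.5,200
```

```text
at [562.2   9.  326.3] yaw 90.12 F [-0.4  0.4 -0.8] w 64.1 t 13.9 j6 -1.87
turn 8.32
424,186.5,200 -> [0.1617 0.1561 0.1268] n>= 5
```

>>> {"name": "drive_tool", "arguments": {"plan": [[[0, 0, 0], 8.3], [[0.0323, 0.0312, 0.0253], 0], [[0.0323, 0.0312, 0.0253], 0], [[0.0323, 0.0312, 0.0253], 0], [[0.0323, 0.0312, 0.0253], 0], [[0.0325, 0.0313, 0.0256], 0], [[0, 0, 0], 0], [[0, 0, 0], 0], [[0, 0, 0], 0]], "fingers": -0.35}}

```text
clock: 15.02
position: [426.0, 186.0, 201.6]
ee_rot: [0.072, 0.997, 0.0, 0.0]
contact_force: [-0.2, -0.3, -0.1]
gripper_width: 57.8
```

```bash
python3 snap.py d1 wrist; python3 blanks.py d1_wrist.pkl
```

```text
15.075 [426.1 186.  201.6] 81.74 [ 0.5 -0.8 -0.3] 57.6
{'c': (673.0, -28.7), 'size': (127.1, 47.3), 'ang': -43.47, 'px': (np.float64(172.0), np.float64(447.0)), 'holes': []}
{'c': (530.5, 446.5), 'size': (123.8, 50.9), 'ang': 9.35, 'px': (np.float64(592.0), np.float64(283.0)), 'holes': [(594.2857142857143, 322.919540229885), (587.5007342143906, 249.2922173274596)], 'hc': array([530.2, 445.7]), 'hd': np.float64(85.3), 'ha': np.float64(9.4)}
{'c': (423.2, 188.3), 'size': (120.0, 44.9), 'ang': -8.19, 'px': (np.float64(326.0), np.float64(217.0)), 'holes': [(325.520725388601, 261.11830742659754), (325.4468085106383, 175.854609929078)], 'hc': array([422.4, 188.4]), 'hd': np.float64(83.2), 'ha': np.float64(-8.07)}
{'c': (434.4, 318.8), 'size': (120.5, 48.5), 'ang': -11.37, 'px': (np.float64(464.0), np.float64(208.0)), 'holes': [(455.2457627118644, 254.0273069679849), (470.69962546816475, 167.5700374531835)], 'hc': array([433.7, 318.4]), 'hd': np.float64(83.4), 'ha': np.float64(-11.36)}
{'c': (317.1, 348.3), 'size': (110.3, 43.0), 'ang': 80.25, 'px': (np.float64(496.0), np.float64(72.0)), 'holes': []}
```

View pics/d1_wrist.png

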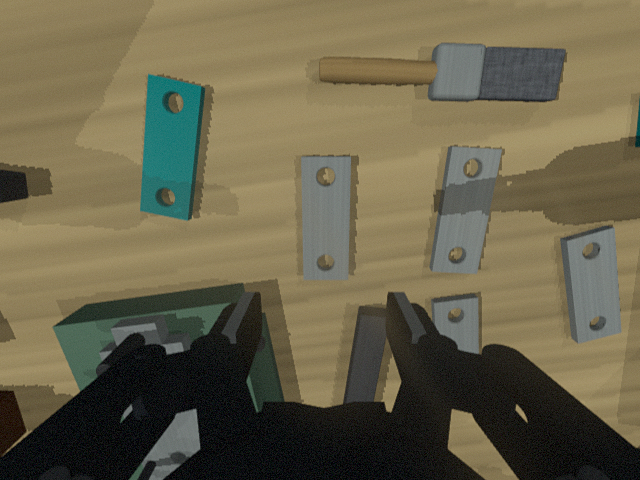

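```bash
python3 - <<'E'
import pickle; from h import *; from blanks import find
a=pickle.load(open("c4_wrist.pkl","rb"));b=pickle.load(open("d1_wrist.pkl","rb"))
A=find(a);B=find(b)
for o in A:
    for p in B:
        if np.hypot(o["c"][0]-p["c"][0],o["c"][1]-p["c"][1])<10 and len(o["holes"])==2 and len(p["holes"])==2:
            for k in range(2):
                x,r=tri([ray(a,*o["holes"][k]),ray(b,*p["holes"][k])]); print(x.round(1),np.round(r,2))
E
python3 mv.py 81.8 423.2,188.4,80 423.2,188.4,27
```

```text
[475.8 311.3   6.2] [0.28 0.28]
[393.  327.6   6.6] [0.42 0.42]
[464.8 182.2   6. ] [0.27 0.27]
[381.4 194.    6.2] [0.22 0.22]
at [426.1 186.  201.6] yaw 81.74 F [ 0.5 -0.8 -0.3] w 57.6 t 15.07 j6 -2.48
turn -0.06
423.2,188.4,80 -> [0.0033 0.0019 0.1216] n>= 2
423.2,188.4,27 -> [ 0.    -0.     0.053] n>= 1
```

>>> {"name": "drive_tool", "arguments": {"plan": [[[0.0033, 0.0019, 0.06], 0], [[0, 0, 0.06], 0], [[0, 0, 0.03], 0], [[0, 0, 0.015], 0], [[0, 0, 0.006], 0], [[0, 0, 0], 0], [[0, 0, 0], 0]]}}

```text
clock: 15.95
position: [423.1, 189.2, 31.0]
ee_rot: [0.071, 0.997, 0.001, 0.001]
contact_force: [-0.0, 0.4, 0.2]
gripper_width: 57.6
```

```bash
python3 mv.py 81.8 423.2,188.4,27
```

```text
at [423.1 189.2  31. ] yaw 81.81 F [-0.   0.4  0.2] w 57.6 t 15.95 j6 -2.49
turn 0.01
423.2,188.4,27 -> [-0.0002 -0.0008  0.004 ] n>= 1
```

>>> {"name": "drive_tool", "arguments": {"plan": [[[0, -0.0006, 0.003], 0], [[0, 0, 0], 0], [[0, 0, 0], 0]]}}

```text
clock: 16.32
position: [422.4, 188.4, 27.4]
ee_rot: [0.071, 0.997, 0.0, 0.0]
contact_force: [0.2, -0.9, 0.3]
gripper_width: 57.6
```

>>> {"name": "drive_tool", "arguments": {"plan": [[[0, 0, 0], 0], [[0, 0, 0], 0], [[0, 0, 0], 0], [[0, 0, 0], 0], [[0, 0, 0], 0]], "fingers": 1}}

```text
clock: 16.95
position: [422.5, 188.5, 27.8]
ee_rot: [0.071, 0.997, 0.0, 0.0]
contact_force: [-1.8, 0.0, 5.0]
gripper_width: 42.6
```

```bash
python3 mv.py 81.8 422.5,188.5,178; python3 mv.py 90 588.7,8.6,27.8
```

```text
at [422.5 188.5  27.8] yaw 81.84 F [-1.8  0.   5. ] w 42.6 t 16.95 j6 -2.49
turn 0.04
422.5,188.5,178 -> [-1.000e-04  1.000e-04 -1.502e-01] n>= 3
at [422.5 188.5  27.8] yaw 81.84 F [-1.8  0.   5. ] w 42.6 t 16.95 j6 -2.49
turn -8.16
588.7,8.6,27.8 -> [-0.1662 -0.1799 -0.    ] n>= 4
```

>>> {"name": "drive_tool", "arguments": {"plan": [[[0, 0, -0.03], 0], [[0, 0, -0.06], 0], [[0, 0, -0.06], 0], [[0, 0, 0], -8.2], [[-0.0416, -0.045, 0], 0], [[-0.0416, -0.045, 0], 0], [[-0.0416, -0.045, 0], 0], [[-0.0414, -0.0449, 0], 0], [[0, 0, 0], 0], [[0, 0, 0], 0], [[0, 0, 0], 0]]}}

```text
clock: 18.32
position: [587.6, 9.2, 176.8]
ee_rot: [-0.001, 1.0, 0.0, -0.001]
contact_force: [0.7, 0.5, -3.4]
gripper_width: 42.6
```

```bash
python3 mv.py 90 588.7,8.6,155; python3 snap.py d2 wrist,scene; python3 -c "
import pickle; from h import *
crop(pickle.load(open('d2_scene.pkl','rb')),260,210,150,130,5,'pics/d2_sc.png')"
```

```text
at [587.6   9.2 176.8] yaw 90.09 F [ 0.7  0.5 -3.4] w 42.6 t 18.32 j6 -1.86
turn 0.09
588.7,8.6,155 -> [-0.0011 -0.0006  0.0218] n>= 1
18.425 [588.    9.5 177.3] 90.12 [ 1.   0.3 -3.6] 42.6
```

View pics/d2_wrist.png

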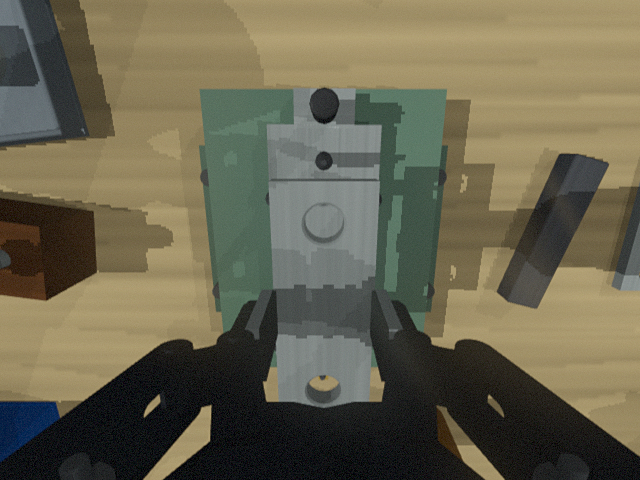

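View pics/d2_sc.png

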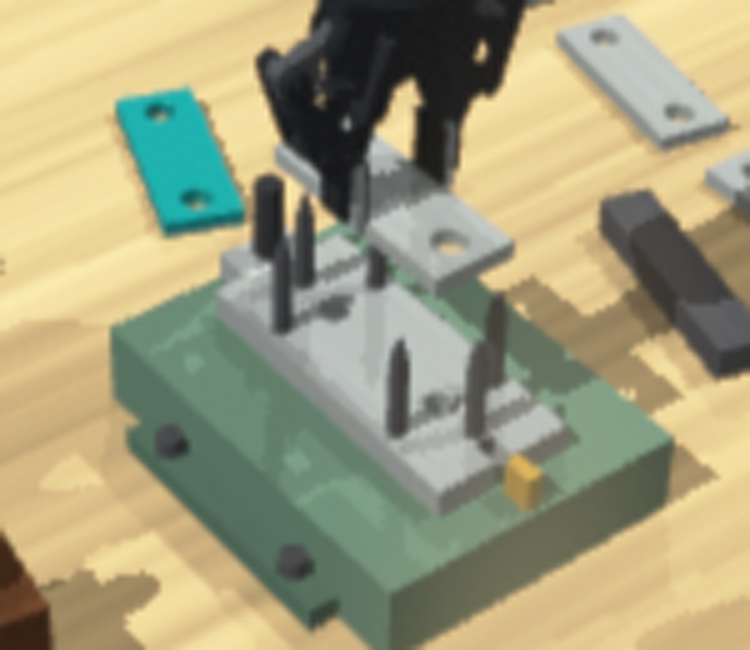

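Run:
```python
import pickle; from h import *
d=pickle.load(open("d2_wrist.pkl","rb"))
crop(d,255,85,140,170,3.5,"pics/d2_wc.png")
z=159.5
e=onz(d,324,179.5,z); print("end",e, "centre",e[0]+60)
print("hole",onz(d,323.5,221.5,z))
for r in (200,230,260): print(onz(d,270.5,r,z)[1],onz(d,380,r,z)[1])
print("proj nest post top -66.2:",proj(d,[589.4-66.2,8.6,118]), proj(d,[589.4-66.2,8.6,104]))
```

```text
end [527.82897642   9.225219   159.5       ] centre 587.82897641981
hole [545.21540068   9.05968874 159.5       ]
-12.790756871385469 32.30702613733441
-13.346795054105385 32.95512781932736
-13.933345769190339 33.63878361281212
proj nest post top -66.2: [322.76623794 162.51350207] [322.83784911 161.24379442]
```

View pics/d2_wc.png

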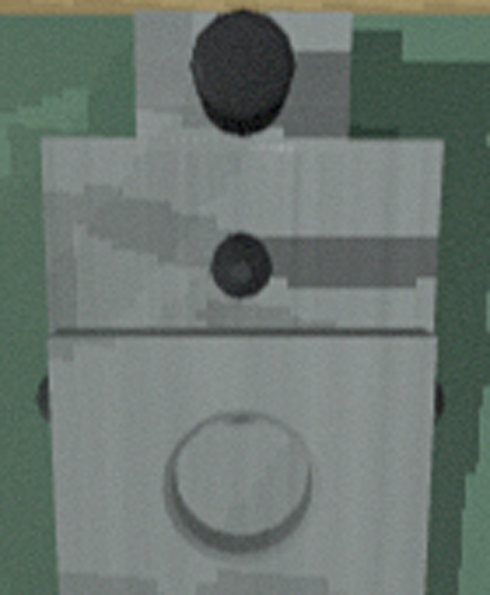

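>>> {"name": "drive_tool", "arguments": {"plan": [[[-0.0013, -0.0004, 0.015], 0], [[0, 0, 0.01], 0], [[0, 0, 0.008], 0], [[0, 0, 0.008], 0], [[0, 0, 0.008], 0], [[0, 0, 0], 0], [[0, 0, 0], 0]]}}

```text
clock: 19.3
position: [589.9, 8.0, 128.3]
ee_rot: [-0.0, 1.0, -0.0, -0.0]
contact_force: [-0.6, -0.9, -3.6]
gripper_width: 42.4
```

>>> {"name": "drive_tool", "arguments": {"plan": [[[0, 0, 0.012], 0], [[0, 0, 0.012], 0], [[0, 0, 0.008], 0], [[0, 0, 0.003], 0], [[0, 0, 0], 0], [[0, 0, 0], 0]]}}

```text
clock: 20.05
position: [589.9, 8.1, 93.3]
ee_rot: [-0.0, 1.0, 0.0, -0.0]
contact_force: [-2.2, 0.6, -4.0]
gripper_width: 42.6
```

>>> {"name": "drive_tool", "arguments": {"plan": [[[0, 0, 0.0025], 0], [[0, 0, 0.001], 0], [[0, 0, 0], 0]]}}

```text
clock: 20.42
position: [590.0, 8.1, 89.9]
ee_rot: [-0.0, 1.0, 0.0, 0.0]
contact_force: [-1.7, -0.1, -0.8]
gripper_width: 42.7
```

>>> {"name": "drive_tool", "arguments": {"plan": [[[0, 0, 0], 0], [[0, 0, 0], 0], [[0, 0, -0.015], 0], [[0, 0, -0.05], 0], [[0, 0, -0.06], 0], [[0, 0, -0.03], 0], [[0, 0, 0], 0], [[0, 0, 0], 0]], "fingers": -0.35}}

```text
clock: 21.42
position: [589.5, 8.0, 244.8]
ee_rot: [-0.0, 1.0, 0.0, -0.0]
contact_force: [0.1, 0.5, -1.9]
gripper_width: 57.6
```

```bash
python3 snap.py d3 wrist; python3 blanks.py d3_wrist.pkl 72;  python3 mv.py 78.6 434.3,318.5,200; python3 -c "
import pickle; from h import *
crop(pickle.load(open('d3_wrist.pkl','rb')),230,100,200,220,2.7,'pics/d3_wc.png')"
```

```text
21.475 [589.3   8.  244.1] 90.01 [ 0.4  0.3 -0.4] 57.7
at [589.3   8.  244.1] yaw 90.01 F [ 0.4  0.3 -0.4] w 57.7 t 21.48 j6 -1.86
turn 11.41
434.3,318.5,200 -> [0.2133 0.2738 0.0443] n>= 6
```

View pics/d3_wc.png

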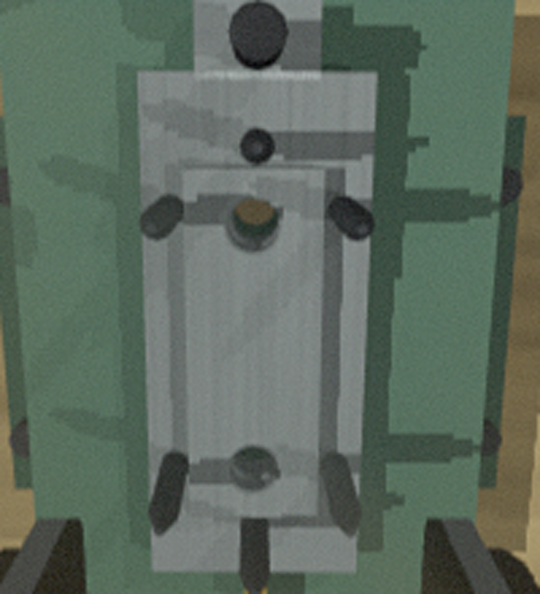

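The first blank lies flat between the posts with its holes lined up. On to the second blank.

>>> {"name": "drive_tool", "arguments": {"plan": [[[0, 0, 0], 5.7], [[0, 0, 0], 5.7], [[0.0355, 0.0456, 0.0073], 0], [[0.0355, 0.0456, 0.0073], 0], [[0.0355, 0.0456, 0.0073], 0], [[0.0355, 0.0456, 0.0073], 0], [[0.0356, 0.0457, 0.0075], 0], [[0.0356, 0.0457, 0.0075], 0], [[0, 0, 0], 0], [[0, 0, 0], 0], [[0, 0, 0], 0]]}}

```text
clock: 22.85
position: [435.4, 317.4, 200.3]
ee_rot: [0.1, 0.995, -0.0, -0.0]
contact_force: [0.7, 0.6, -0.1]
gripper_width: 57.6
```

```bash
python3 snap.py e1 wrist; python3 blanks.py e1_wrist.pkl; python3 mv.py 78.6 434.3,318.5,80
```

```text
22.9 [435.5 317.4 200.4] 78.52 [ 0.  -0.3 -0.7] 57.8
{'c': (584.2, 308.4), 'size': (122.9, 45.2), 'ang': -0.18, 'px': (np.float64(342.0), np.float64(354.0)), 'holes': [(349.14268142681425, 388.4071340713407), (335.5750251762336, 322.7170191339375)], 'hc': array([583.2, 308.2]), 'hd': np.float64(84.2), 'ha': np.float64(-0.45)}
{'c': (530.8, 448.4), 'size': (122.9, 47.0), 'ang': 9.23, 'px': (np.float64(469.0), np.float64(287.0)), 'holes': [(477.864406779661, 323.94350282485874), (458.2559366754617, 252.7616534740545)], 'hc': array([530.6, 447.6]), 'hd': np.float64(83.9), 'ha': np.float64(9.29)}
{'c': (434.6, 320.1), 'size': (119.0, 45.1), 'ang': -11.43, 'px': (np.float64(326.0), np.float64(219.0)), 'holes': [(326.3063973063973, 263.469696969697), (326.4137323943662, 178.18427230046947)], 'hc': array([433.8, 320.1]), 'hd': np.float64(83.2), 'ha': np.float64(-11.37)}
at [435.5 317.4 200.4] yaw 78.52 F [ 0.  -0.3 -0.7] w 57.8 t 22.9 j6 -2.7
turn -0.08
434.3,318.5,80 -> [0.0013 0.0009 0.1204] n>= 2
```

View pics/e1_wrist.png

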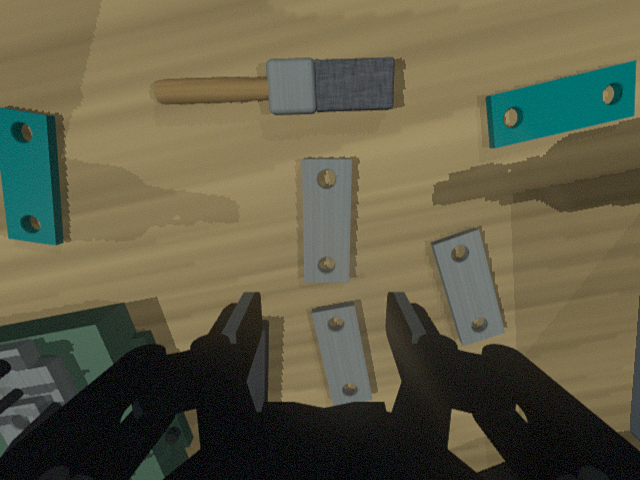

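```bash
python3 mv.py 78.6 434.4,320,27.5
```

```text
at [435.5 317.4 200.4] yaw 78.52 F [ 0.  -0.3 -0.7] w 57.8 t 22.9 j6 -2.7
turn -0.08
434.4,320,27.5 -> [0.0015 0.0024 0.1729] n>= 3
```

>>> {"name": "drive_tool", "arguments": {"plan": [[[0.0016, 0.0023, 0.06], 0], [[0, 0, 0.06], 0], [[0, 0, 0.03], 0], [[0, 0, 0.016], 0], [[0, 0, 0.006], 0], [[0, 0, 0], 0], [[0, 0, 0], 0]]}}

```text
clock: 23.78
position: [434.5, 321.8, 29.8]
ee_rot: [0.099, 0.995, 0.001, 0.001]
contact_force: [0.1, -0.3, 0.7]
gripper_width: 57.7
```

```bash
python3 mv.py 78.6 434.4,320,27.5
```

```text
at [434.5 321.8  29.8] yaw 78.63 F [ 0.1 -0.3  0.7] w 57.7 t 23.77 j6 -2.71
turn 0.03
434.4,320,27.5 -> [-0.0003 -0.0018  0.0023] n>= 1
```

>>> {"name": "drive_tool", "arguments": {"plan": [[[0, -0.0012, 0.002], 0], [[0, 0, 0], 0], [[0, 0, 0], 0]]}}

```text
clock: 24.15
position: [433.6, 320.0, 26.7]
ee_rot: [0.099, 0.995, 0.0, 0.0]
contact_force: [0.1, 1.1, 0.4]
gripper_width: 57.5
```

>>> {"name": "drive_tool", "arguments": {"plan": [[[0, 0, 0], 0], [[0, 0, 0], 0], [[0, 0, 0], 0], [[0, 0, 0], 0], [[0, 0, 0], 0]], "fingers": 1}}

```text
clock: 24.78
position: [433.7, 320.2, 27.1]
ee_rot: [0.099, 0.995, 0.0, 0.0]
contact_force: [-1.1, 0.2, 5.5]
gripper_width: 42.6
```

```bash
python3 mv.py 90 589.5,8.4,27.8
```

```text
at [433.7 320.2  27.1] yaw 78.64 F [-1.1  0.2  5.5] w 42.6 t 24.77 j6 -2.71
turn -11.36
589.5,8.4,27.8 -> [-0.1558 -0.3118 -0.0008] n>= 6
```

>>> {"name": "drive_tool", "arguments": {"plan": [[[0, 0, -0.03], 0], [[0, 0, -0.06], 0], [[0, 0, -0.06], -5.7], [[0, 0, 0], -5.66], [[-0.026, -0.052, 0], 0], [[-0.026, -0.052, 0], 0], [[-0.026, -0.052, 0], 0], [[-0.026, -0.052, 0], 0], [[-0.026, -0.052, 0], 0], [[-0.026, -0.052, 0], 0], [[0, 0, 0], 0], [[0, 0, 0], 0]]}}

```text
clock: 26.28
position: [588.5, 7.5, 174.9]
ee_rot: [0.001, 1.0, 0.0, -0.002]
contact_force: [-0.8, 0.1, -3.7]
gripper_width: 42.7
```

>>> {"name": "drive_tool", "arguments": {"plan": [[[0, 0, 0], 0], [[0, 0, 0], 0]]}}

```text
clock: 26.52
position: [589.1, 9.1, 176.5]
ee_rot: [-0.001, 1.0, 0.0, -0.0]
contact_force: [0.2, 1.3, -3.4]
gripper_width: 43.0
```

```bash
python3 snap.py e2 wrist; python3 mv.py 90 589.6,8.3,139; python3 -c "
import pickle; from h import *
crop(pickle.load(open('e2_wrist.pkl','rb')),255,85,140,170,3.5,'pics/e2_wc.png')"
```

```text
26.575 [589.2   9.  176.6] 90.09 [-0.9 -0.  -3.2] 42.5
at [589.2   9.  176.6] yaw 90.09 F [-0.9 -0.  -3.2] w 42.5 t 26.57 j6 -1.86
turn 0.09
589.6,8.3,139 -> [-0.0004 -0.0007  0.0376] n>= 1
```

View pics/e2_wc.png

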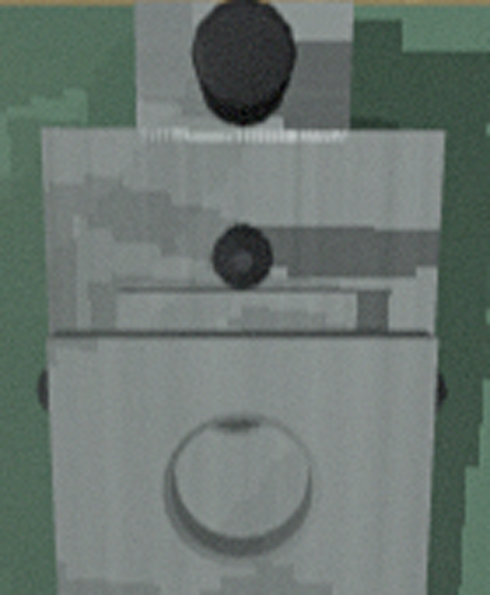

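>>> {"name": "drive_tool", "arguments": {"plan": [[[0, 0.0002, 0.015], 0], [[0, 0, 0.01], 0], [[0, 0, 0.008], 0], [[0, 0, 0.008], 0], [[0, 0, 0.008], 0], [[0, 0, 0], 0], [[0, 0, 0], 0]]}}

```text
clock: 27.45
position: [589.7, 8.1, 127.8]
ee_rot: [0.0, 1.0, -0.0, 0.0]
contact_force: [-0.6, 0.3, -2.9]
gripper_width: 42.4
```

>>> {"name": "drive_tool", "arguments": {"plan": [[[0, 0, 0.008], 0], [[0, 0, 0.008], 0], [[0, 0, 0.006], 0], [[0, 0, 0.002], 0], [[0, 0, 0], 0], [[0, 0, 0], 0]]}}

```text
clock: 28.2
position: [589.7, 8.1, 103.7]
ee_rot: [0.0, 1.0, 0.0, 0.0]
contact_force: [-0.3, -0.1, -4.7]
gripper_width: 42.7
```

>>> {"name": "drive_tool", "arguments": {"plan": [[[0, 0, 0.003], 0], [[0, 0, 0.0015], 0], [[0, 0, 0], 0], [[0, 0, 0], 0]]}}

```text
clock: 28.7
position: [589.6, 8.1, 99.2]
ee_rot: [0.0, 1.0, 0.0, 0.0]
contact_force: [-1.3, 0.3, -1.8]
gripper_width: 42.9
```

Next is the third blank at (583.5, 308), angle about -0.4°.

>>> {"name": "drive_tool", "arguments": {"plan": [[[0, 0, 0], 0], [[0, 0, 0], 0], [[0, 0, -0.015], 0], [[0, 0, -0.05], 0], [[0, 0, -0.06], 0], [[0, 0, -0.02], 0], [[0, 0, 0], 0], [[0, 0, 0], 0]], "fingers": -0.35}}

```text
clock: 29.7
position: [588.7, 8.0, 243.1]
ee_rot: [0.0, 1.0, 0.0, -0.001]
contact_force: [-0.2, 0.7, -0.4]
gripper_width: 57.7
```

```bash
python3 snap.py f0 wrist; python3 mv.py 89.6 584,308,200; python3 -c "
import pickle; from h import *
crop(pickle.load(open('f0_wrist.pkl','rb')),230,100,200,220,2.7,'pics/f0_wc.png')"
```

```text
29.75 [588.7   7.9 242.5] 89.97 [ 0.8  0.6 -0.4] 57.6
at [588.7   7.9 242.5] yaw 89.97 F [ 0.8  0.6 -0.4] w 57.6 t 29.75 j6 -1.86
turn 0.37
584,308,200 -> [0.0066 0.3    0.0424] n>= 5
```

View pics/f0_wc.png

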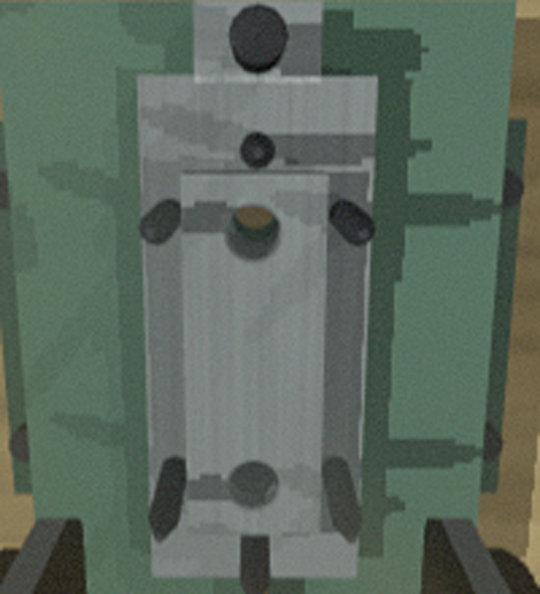

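The second blank is seated flat on the first, and the holes are open down to the bench. Moving to the third.

>>> {"name": "drive_tool", "arguments": {"plan": [[[0.0011, 0.05, 0.007], 0.4], [[0.0011, 0.05, 0.007], 0], [[0.0011, 0.05, 0.007], 0], [[0.0011, 0.05, 0.007], 0], [[0.0011, 0.05, 0.007], 0], [[0.0011, 0.05, 0.007], 0], [[0, 0, 0], 0], [[0, 0, 0], 0], [[0, 0, 0], 0]]}}

```text
clock: 30.88
position: [584.8, 306.8, 201.8]
ee_rot: [0.004, 1.0, -0.0, -0.0]
contact_force: [-0.2, -0.4, 0.1]
gripper_width: 57.5
```

```bash
python3 snap.py f1 wrist; python3 blanks.py f1_wrist.pkl
```

```text
30.925 [584.9 306.8 202.1] 89.5 [0.2 0.1 0.9] 57.8
{'c': (583.8, 308.5), 'size': (119.8, 45.1), 'ang': -0.2, 'px': (np.float64(325.0), np.float64(219.0)), 'holes': [(325.53553299492387, 263.494923857868), (325.295358649789, 178.71187462326702)], 'hc': array([583.2, 308.4]), 'hd': np.float64(83.2), 'ha': np.float64(-0.21)}
{'c': (531.6, 447.7), 'size': (120.1, 48.6), 'ang': 9.35, 'px': (np.float64(478.0), np.float64(161.0)), 'holes': [(480.2501650165016, 210.91023102310228), (475.2437417654809, 117.80830039525692)], 'hc': array([531.5, 447.8]), 'hd': np.float64(84.2), 'ha': np.float64(10.22)}
```

View pics/f1_wrist.png

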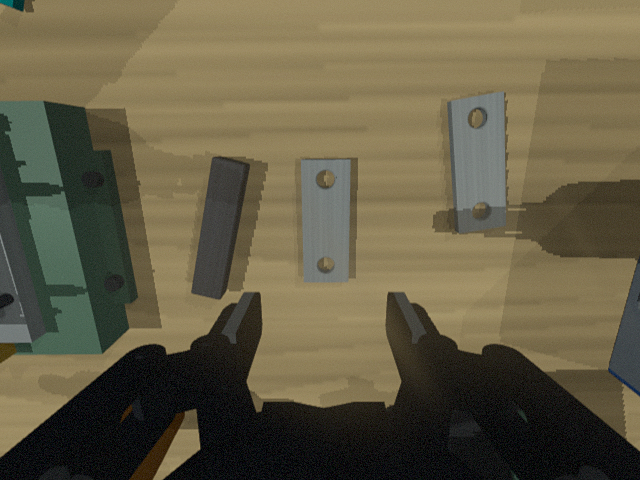

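>>> {"name": "drive_tool", "arguments": {"plan": [[[0.0011, 0.0004, 0.06], -0.3], [[0, 0, 0.06], 0], [[0, 0, 0.03], 0], [[0, 0, 0.016], 0], [[0, 0, 0.007], 0], [[0, 0, 0], 0], [[0, 0, 0], 0], [[0, 0, 0], 0]]}}

```text
clock: 31.92
position: [584.1, 309.0, 30.3]
ee_rot: [0.001, 1.0, 0.001, 0.001]
contact_force: [-0.6, -0.4, 0.5]
gripper_width: 57.6
```

>>> {"name": "drive_tool", "arguments": {"plan": [[[0.0004, -0.0003, 0.002], 0], [[0, 0, 0.0005], 0], [[0, 0, 0], 0]]}}

```text
clock: 32.3
position: [583.2, 308.2, 26.4]
ee_rot: [0.001, 1.0, -0.0, -0.0]
contact_force: [-0.7, -0.0, 0.3]
gripper_width: 57.6
```

>>> {"name": "drive_tool", "arguments": {"plan": [[[0, 0, 0], 0], [[0, 0, 0], 0], [[0, 0, 0], 0], [[0, 0, 0], 0], [[0, 0, 0], 0]], "fingers": 1}}

```text
clock: 32.92
position: [583.3, 308.4, 26.9]
ee_rot: [0.001, 1.0, 0.0, 0.0]
contact_force: [-1.9, 0.6, 6.3]
gripper_width: 43.2
```

```bash
python3 mv.py 90 589.2,8.7,27.8
```

```text
at [583.3 308.4  26.9] yaw 89.89 F [-1.9  0.6  6.3] w 43.2 t 32.92 j6 -2.3
turn -0.11
589.2,8.7,27.8 -> [-0.0059 -0.2997 -0.001 ] n>= 5
```

>>> {"name": "drive_tool", "arguments": {"plan": [[[0, 0, -0.03], 0], [[0, 0, -0.06], 0], [[0, 0, -0.06], -0.1], [[-0.001, -0.05, 0], 0], [[-0.001, -0.05, 0], 0], [[-0.001, -0.05, 0], 0], [[-0.001, -0.05, 0], 0], [[-0.001, -0.05, 0], 0], [[-0.001, -0.0497, 0], 0], [[0, 0, 0], 0], [[0, 0, 0], 0], [[0, 0, 0], 0]]}}

```text
clock: 34.42
position: [588.9, 9.4, 175.8]
ee_rot: [-0.0, 1.0, 0.0, -0.001]
contact_force: [-0.1, 0.4, -2.7]
gripper_width: 43.0
```

```bash
python3 snap.py f2 wrist; python3 -c "
import pickle; from h import *
crop(pickle.load(open('f2_wrist.pkl','rb')),255,85,140,170,3.5,'pics/f2_wc.png')"
```

```text
34.475 [589.    9.5 176. ] 90.06 [-0.1  0.  -3.3] 42.8
```

View pics/f2_wc.png

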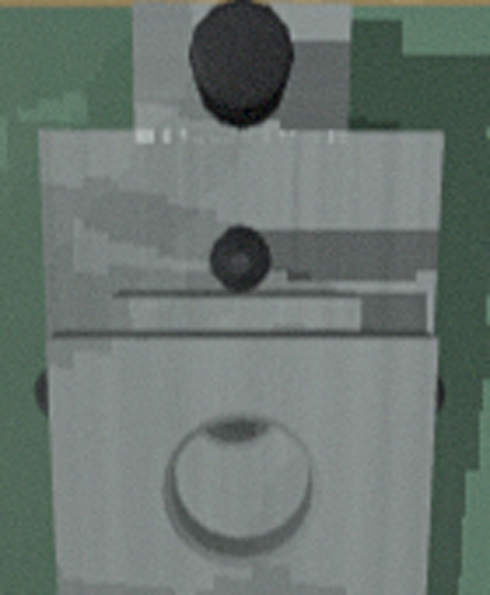

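>>> {"name": "drive_tool", "arguments": {"plan": [[[-0.0002, -0.0003, 0.015], 0], [[0, 0, 0.01], 0], [[0, 0, 0.008], 0], [[0, 0, 0.008], 0], [[0, 0, 0.008], 0], [[0, 0, 0], 0], [[0, 0, 0], 0]]}}

```text
clock: 35.35
position: [589.6, 8.2, 127.8]
ee_rot: [0.0, 1.0, -0.0, 0.0]
contact_force: [-0.1, 0.9, -4.0]
gripper_width: 42.4
```

>>> {"name": "drive_tool", "arguments": {"plan": [[[0, 0, 0.007], 0], [[0, 0, 0.005], 0], [[0, 0, 0.002], 0], [[0, 0, 0], 0], [[0, 0, 0], 0]]}}

```text
clock: 35.98
position: [589.5, 8.2, 113.7]
ee_rot: [0.0, 1.0, 0.0, 0.0]
contact_force: [0.1, -0.4, -4.3]
gripper_width: 43.0
```

Contact is expected at 26.9 + 82 = 108.9.

>>> {"name": "drive_tool", "arguments": {"plan": [[[0, 0, 0.003], 0], [[0, 0, 0.0016], 0], [[0, 0, 0], 0], [[0, 0, 0], 0]]}}

```text
clock: 36.48
position: [589.4, 8.2, 109.0]
ee_rot: [0.0, 1.0, -0.0, 0.0]
contact_force: [-0.3, 0.2, -2.5]
gripper_width: 42.7
```

>>> {"name": "drive_tool", "arguments": {"plan": [[[0, 0, 0], 0], [[0, 0, 0], 0], [[0, 0, -0.015], 0], [[0, 0, -0.05], 0], [[0, 0, -0.06], 0], [[0, 0, -0.01], 0], [[0, 0, 0], 0], [[0, 0, 0], 0]], "fingers": -0.35}}

```text
clock: 37.48
position: [588.5, 8.1, 242.5]
ee_rot: [0.0, 1.0, -0.0, -0.001]
contact_force: [-0.0, -0.5, 0.3]
gripper_width: 57.6
```

```bash
python3 snap.py g0 wrist; python3 mv.py 99.4 532,448,200; python3 -c "
import pickle; from h import *
crop(pickle.load(open('g0_wrist.pkl','rb')),230,100,200,220,2.7,'pics/g0_wc.png')"
```

```text
37.525 [588.5   8.1 242.2] 89.97 [ 0.7 -0.6  0.1] 57.6
at [588.5   8.1 242.2] yaw 89.97 F [ 0.7 -0.6  0.1] w 57.6 t 37.52 j6 -1.86
turn -9.43
532,448,200 -> [-0.0162  0.4433  0.0421] n>= 8
```

View pics/g0_wc.png

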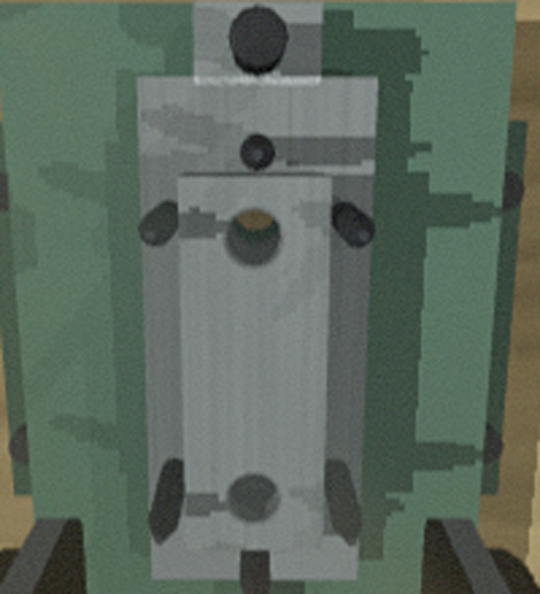

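>>> {"name": "drive_tool", "arguments": {"plan": [[[0, 0, 0], -9.4], [[-0.002, 0.0554, 0.0052], 0], [[-0.002, 0.0554, 0.0052], 0], [[-0.002, 0.0554, 0.0052], 0], [[-0.002, 0.0554, 0.0052], 0], [[-0.002, 0.0554, 0.0052], 0], [[-0.002, 0.0554, 0.0052], 0], [[-0.002, 0.0554, 0.0052], 0], [[-0.002, 0.0554, 0.0052], 0], [[0, 0, 0], 0], [[0, 0, 0], 0], [[0, 0, 0], 0]]}}

```text
clock: 39.02
position: [533.2, 446.8, 202.1]
ee_rot: [-0.081, 0.997, -0.0, -0.0]
contact_force: [0.1, -0.2, -0.1]
gripper_width: 57.5
```

```bash
python3 snap.py g1 wrist; python3 blanks.py g1_wrist.pkl; python3 mv.py 99.4 532,448,200
```

```text
39.075 [533.3 446.8 202.4] 99.29 [ 0.5 -0.2 -0.2] 57.5
{'c': (531.3, 449.0), 'size': (118.6, 45.1), 'ang': 9.32, 'px': (np.float64(327.0), np.float64(219.0)), 'holes': [(326.19612794612794, 263.0656565656566), (326.4665438919582, 177.987722529159)], 'hc': array([530.7, 448.8]), 'hd': np.float64(83.4), 'ha': np.float64(9.3)}
at [533.3 446.8 202.4] yaw 99.29 F [ 0.5 -0.2 -0.2] w 57.5 t 39.08 j6 -2.34
turn -0.11
532,448,200 -> [0.0011 0.0014 0.0024] n>= 1
```

View pics/g1_wrist.png

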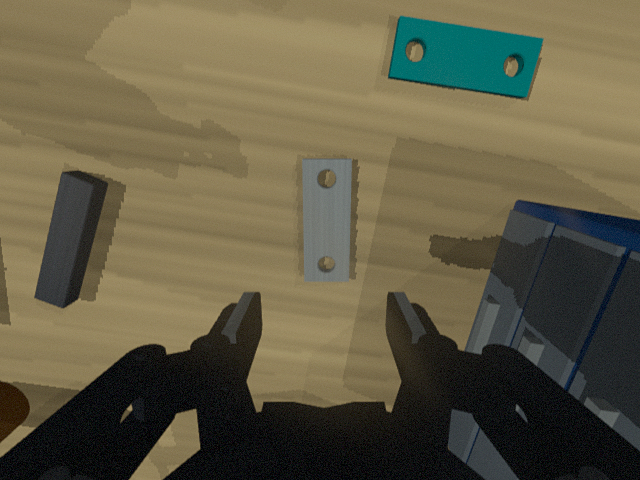

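>>> {"name": "drive_tool", "arguments": {"plan": [[[0.0014, 0.0014, 0.06], 0], [[0, 0, 0.06], 0], [[0, 0, 0.03], 0], [[0, 0, 0.016], 0], [[0, 0, 0.007], 0], [[0, 0, 0.002], 0], [[0, 0, 0], 0], [[0, 0, 0], 0]]}}

```text
clock: 40.08
position: [531.6, 449.8, 28.6]
ee_rot: [-0.082, 0.997, 0.001, 0.001]
contact_force: [0.0, 0.2, -0.5]
gripper_width: 57.6
```

>>> {"name": "drive_tool", "arguments": {"plan": [[[0, 0, 0], 0], [[0, 0, 0], 0], [[0, 0, 0], 0], [[0, 0, 0], 0], [[0, 0, 0], 0]], "fingers": 1}}

```text
clock: 40.7
position: [531.6, 449.6, 28.7]
ee_rot: [-0.082, 0.997, 0.0, 0.001]
contact_force: [-0.7, -0.6, 6.3]
gripper_width: 42.6
```

```bash
python3 mv.py 90 589.2,8.7,27.8
```

```text
at [531.6 449.6  28.7] yaw 99.41 F [-0.7 -0.6  6.3] w 42.6 t 40.7 j6 -2.34
turn 9.41
589.2,8.7,27.8 -> [-0.0576 -0.4409  0.0006] n>= 8
```

>>> {"name": "drive_tool", "arguments": {"plan": [[[0, 0, -0.03], 0], [[0, 0, -0.06], 0], [[0, 0, -0.06], 9.4], [[-0.0073, -0.0551, 0], 0], [[-0.0073, -0.0551, 0], 0], [[-0.0073, -0.0551, 0], 0], [[-0.0073, -0.0551, 0], 0], [[-0.0073, -0.0551, 0], 0], [[-0.0073, -0.0551, 0], 0], [[-0.0073, -0.0551, 0], 0], [[-0.0073, -0.0551, 0], 0], [[0, 0, 0], 0]]}}

```text
clock: 42.2
position: [588.5, 4.8, 175.7]
ee_rot: [0.003, 1.0, -0.0, -0.002]
contact_force: [-0.1, 1.4, -3.8]
gripper_width: 42.3
```

>>> {"name": "drive_tool", "arguments": {"plan": [[[0, 0, 0], 0], [[0, 0, 0], 0], [[0, 0, 0], 0]]}}

```text
clock: 42.58
position: [589.4, 9.6, 177.2]
ee_rot: [-0.001, 1.0, 0.0, -0.0]
contact_force: [-0.7, 0.1, -4.1]
gripper_width: 42.4
```

```bash
python3 snap.py g2 wrist; python3 -c "
import pickle; from h import *
crop(pickle.load(open('g2_wrist.pkl','rb')),255,85,140,170,3.5,'pics/g2_wc.png')"
```

```text
42.625 [589.5   9.5 177.2] 90.08 [-0.9 -0.1 -3.3] 42.6
```

View pics/g2_wc.png

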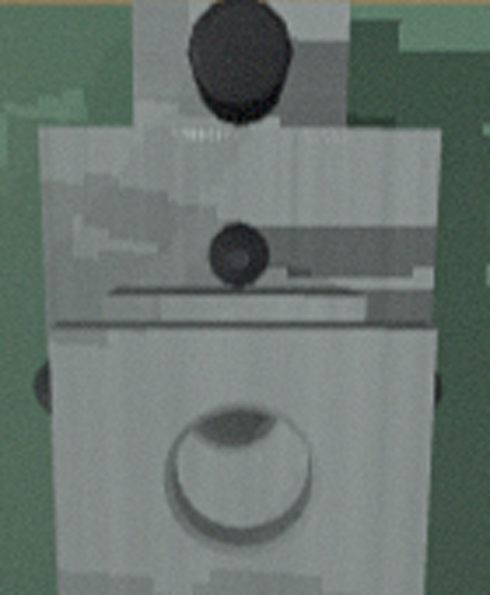

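>>> {"name": "drive_tool", "arguments": {"plan": [[[-0.0005, -0.0005, 0.015], 0], [[0, 0, 0.01], 0], [[0, 0, 0.008], 0], [[0, 0, 0.008], 0], [[0, 0, 0.007], 0], [[0, 0, 0], 0], [[0, 0, 0], 0]]}}

```text
clock: 43.5
position: [590.3, 8.0, 129.6]
ee_rot: [0.0, 1.0, 0.0, 0.0]
contact_force: [0.3, -0.1, -3.5]
gripper_width: 42.6
```

>>> {"name": "drive_tool", "arguments": {"plan": [[[0, 0, 0.004], 0], [[0, 0, 0.002], 0], [[0, 0, 0], 0], [[0, 0, 0], 0]]}}

```text
clock: 44.0
position: [590.1, 8.0, 123.4]
ee_rot: [0.0, 1.0, 0.0, 0.0]
contact_force: [0.0, -0.1, -3.7]
gripper_width: 42.6
```

>>> {"name": "drive_tool", "arguments": {"plan": [[[0, 0, 0.002], 0], [[0, 0, 0.0008], 0], [[0, 0, 0], 0], [[0, 0, 0], 0]]}}

```text
clock: 44.5
position: [590.0, 8.0, 120.7]
ee_rot: [0.0, 1.0, 0.0, 0.0]
contact_force: [-0.8, -0.5, -1.7]
gripper_width: 42.3
```

>>> {"name": "drive_tool", "arguments": {"plan": [[[0, 0, 0], 0], [[0, 0, 0], 0], [[0, 0, -0.015], 0], [[0, 0, -0.05], 0], [[0, 0, -0.06], 0], [[0, 0, 0], 0], [[0, 0, 0], 0], [[0, 0, 0], 0]], "fingers": -0.35}}

```text
clock: 45.5
position: [589.4, 7.8, 244.5]
ee_rot: [0.0, 1.0, -0.0, -0.001]
contact_force: [0.2, -0.3, 0.0]
gripper_width: 57.8
```

```bash
python3 snap.py h0 wrist,top,scene; python3 -c "
import pickle; from h import *
crop(pickle.load(open('h0_wrist.pkl','rb')),230,100,200,220,2.7,'pics/h0_wc.png')"
```

```text
45.65 [589.7   7.9 244.4] 89.99 [ 0.3 -0.6 -0. ] 57.6
```

View pics/h0_wc.png

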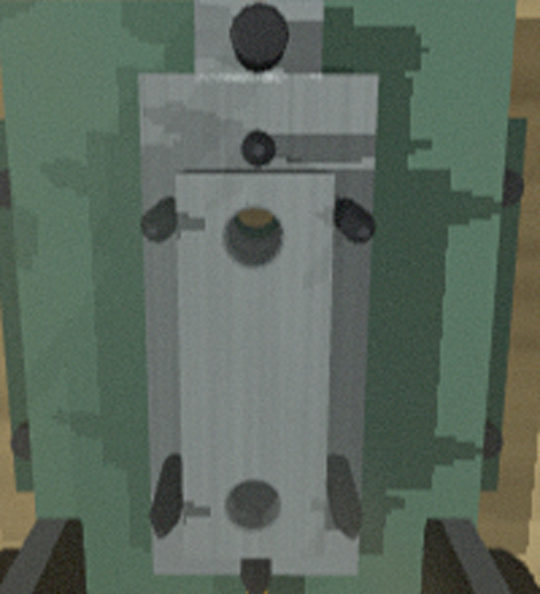

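View pics/h0_scene.png

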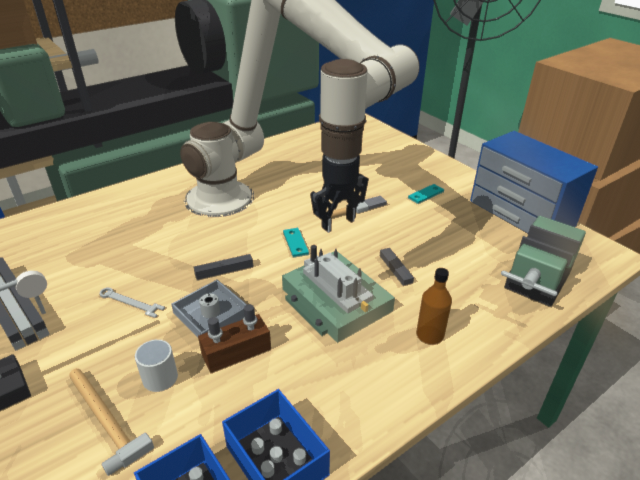

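View pics/h0_top.png

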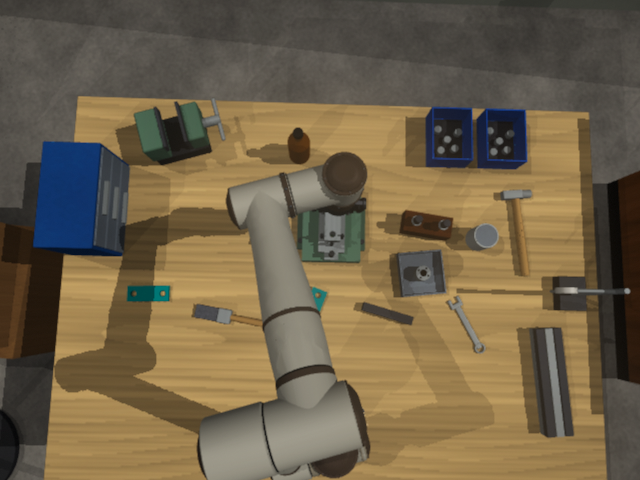

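All four blanks are stacked and the holes are clear; the bench shows through at the near hole. Next I'll turn to yaw 135° for the pins and measure the holes.

>>> {"name": "drive_tool", "arguments": {"plan": [[[0, 0, 0], -9], [[0, 0, 0], -9], [[0, 0, 0], -9], [[0, 0, 0], -9], [[0, 0, 0], -9], [[0, 0, 0], 0], [[0, 0, 0], 0], [[0, 0, 0], 0]]}}

```text
clock: 46.65
position: [590.0, 7.9, 245.3]
ee_rot: [-0.382, 0.924, 0.0, -0.0]
contact_force: [-0.0, 0.6, 0.3]
gripper_width: 57.3
```

```bash
python3 snap.py i0 wrist;python3 -c "
import pickle; from h import *
crop(pickle.load(open('i0_wrist.pkl','rb')),230,120,180,180,3.3,'pics/i0_wc.png')"
```

```text
46.7 [590.1   8.  245.4] 134.93 [ 0.9  1.  -0.4] 57.4
```

View pics/i0_wc.png

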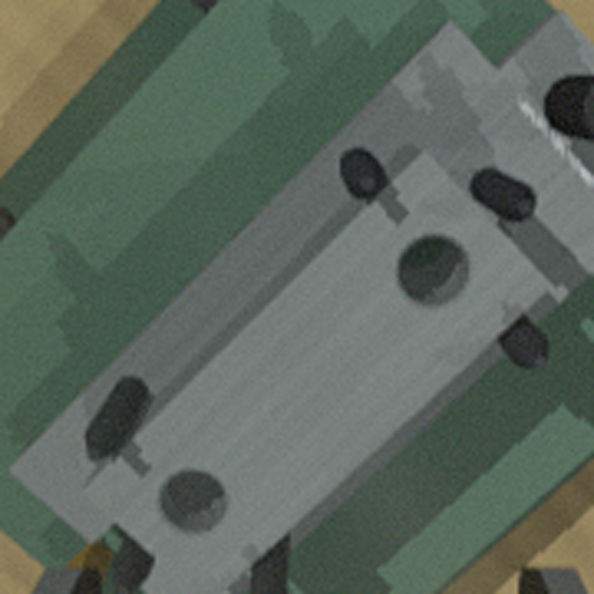

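```bash
python3 - <<'E'
import pickle; from h import *
d=pickle.load(open("i0_wrist.pkl","rb")); t,s=pickle.load(open("a.pkl","rb"))
P=lambda x,y:(230+x/3.3,120+y/3.3); T=lambda x,y:(280+x/4,170+y/4); S=lambda x,y:(140+x/2.9,230+y/2.9)
a=onz(d,*P(433,270),102);b=onz(d,*P(193,501),102); print(a,b,(a+b)/2,np.linalg.norm(a-b))
for p,q in [((558,190),(316,232)),((667,210),(213,264))]: print(onz(t,*T(*p),118),tri([ray(t,*T(*p)),ray(s,*S(*q))]))
E
python3 mv.py 135 590,-235,262
```

```text
[547.73576868   8.04016483 102.        ] [631.99027375   7.94252931 102.        ] [589.86302122   7.99134707 102.        ] 84.25456163571042
[ 597.78089912 -234.5088826   118.        ] (array([ 598.84898115, -234.42052745,  114.86133342]), [np.float64(0.9323747092455155), np.float64(0.9323747092455953)])
[ 585.60561382 -310.80142347  118.        ] (array([ 586.16200346, -310.07861169,  117.44178013]), [np.float64(0.9808598593263055), np.float64(0.9808598593262441)])
at [590.1   8.  245.4] yaw 134.93 F [ 0.9  1.  -0.4] w 57.4 t 46.7 j6 -1.07
turn -0.07
590,-235,262 -> [ 0.1718 -0.1718 -0.0166] n>= 4
```

>>> {"name": "drive_tool", "arguments": {"plan": [[[0.0332, -0.0354, -0.0033], 0], [[0.0332, -0.0354, -0.0033], 0], [[0.0332, -0.0354, -0.0033], 0], [[0.0332, -0.0354, -0.0033], 0], [[0.0332, -0.0354, -0.0033], 0], [[0, 0, 0], 0], [[0, 0, 0], 0], [[0, 0, 0], 0]], "fingers": -0.2}}

```text
clock: 47.7
position: [597.8, -233.5, 262.0]
ee_rot: [-0.383, 0.924, 0.0, -0.0]
contact_force: [-0.1, 0.3, 0.1]
gripper_width: 51.5
```

```bash
python3 snap.py i1 wrist;python3 -c "
import pickle; from h import *
crop(pickle.load(open('i1_wrist.pkl','rb')),180,110,220,190,3.3,'pics/i1_wc.png')"
```

```text
47.75 [ 597.9 -233.4  262.1] 135.07 [-0.7 -0.2 -0.1] 51.5
```

View pics/i1_wc.png

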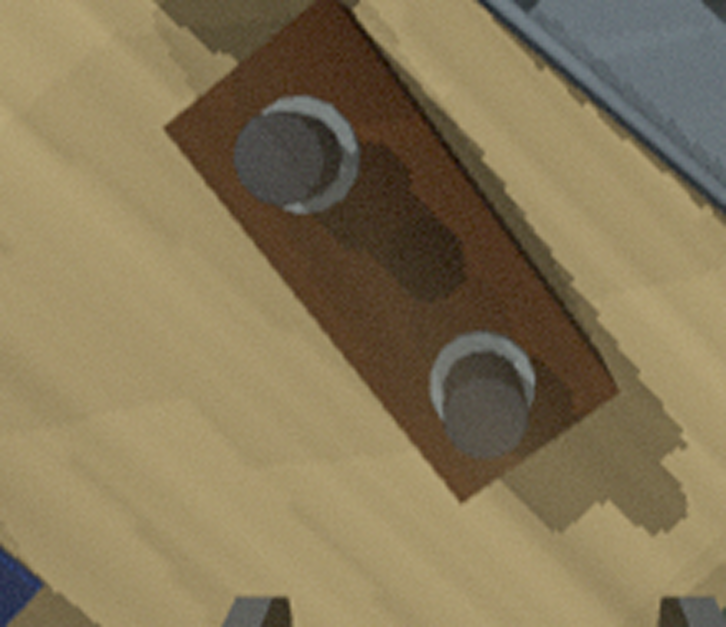

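```bash
python3 - <<'E'
import pickle; from h import *
d=pickle.load(open("i1_wrist.pkl","rb")); t,s=pickle.load(open("a.pkl","rb"))
P=lambda x,y:(180+x/3.3,110+y/3.3);T=lambda x,y:(280+x/4,170+y/4)
for g,c in [((485,415),(483,384)),((277,158),(303,153))]: print(onz(d,*P(*g),118).round(1),onz(d,*P(*c),84).round(1))
print(tri([ray(d,*P(485,415)),ray(t,*T(558,190))]),tri([ray(d,*P(277,158)),ray(t,*T(667,210))]))
im=cv2.cvtColor(d["image"],cv2.COLOR_RGB2GRAY)
c=cv2.HoughCircles(cv2.resize(cv2.GaussianBlur(im,(0,0),.8)[170:270,290:370],None,fx=4,fy=4,interpolation=cv2.INTER_CUBIC),cv2.HOUGH_GRADIENT,1,30,param1=60,param2=15,minRadius=48,maxRadius=75)
for x in c[0][:6]: print(x, (290+x[0]/4,170+x[1]/4), onz(d,290+x[0]/4,170+x[1]/4,118).round(1),onz(d,290+x[0]/4,170+x[1]/4,84).round(1))
E
python3 mv.py 135 597.3,-234,262
```

```text
[ 594.6 -232.7  118. ] [ 595.  -232.6   84. ]
[ 585.3 -310.8  118. ] [ 584.6 -310.2   84. ]
(array([ 595.38603286, -233.4680376 ,  122.31783099]), [np.float64(1.542295624478333), np.float64(1.5422956244780235)]) (array([ 585.41334366, -310.76367675,  118.19736958]), [np.float64(0.15612289562318368), np.float64(0.15612289562328735)])
[144.5 228.5  64.1] (np.float32(326.125), np.float32(227.125)) [ 590.  -238.3  118. ] [ 595.7 -232.3   84. ]
at [ 597.9 -233.4  262.1] yaw 135.07 F [-0.7 -0.2 -0.1] w 51.5 t 47.75 j6 -0.66
turn 0.07
597.3,-234,262 -> [0.0008 0.     0.0001] n>= 1
```

>>> {"name": "drive_tool", "arguments": {"plan": [[[0.0015, 0.0025, 0.05], 0], [[0, 0, 0.05], 0], [[0, 0, 0.02], 0], [[0, 0, 0], 0], [[0, 0, 0], 0], [[0, 0, 0], 0]]}}

```text
clock: 48.5
position: [595.9, -233.8, 143.8]
ee_rot: [-0.383, 0.924, -0.001, 0.001]
contact_force: [0.3, 0.1, 0.4]
gripper_width: 51.2
```

```bash
python3 snap.py i2 wrist;  python3 mv.py 135 595,-232.7,117
```

```text
48.55 [ 595.7 -233.8  143.6] 135.01 [-0.3  0.7 -0.8] 51.2
at [ 595.7 -233.8  143.6] yaw 135.01 F [-0.3  0.7 -0.8] w 51.2 t 48.55 j6 -0.66
turn 0.01
595,-232.7,117 -> [-0.0003  0.0013  0.0266] n>= 1
```

View pics/i2_wrist.png

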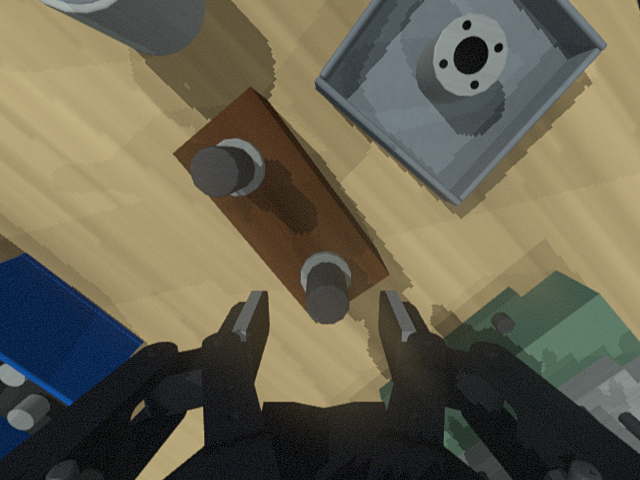

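Run:
```python
import pickle; from h import *
d=pickle.load(open("i2_wrist.pkl","rb"))
crop(d,280,230,100,110,5,"pics/i2_wc.png")
print(onz(d,327.5,300,118),onz(d,326,277,84))
```

```text
[ 593.10093155 -233.83404081  118.        ] [ 595.07337038 -232.70348598   84.        ]
```

View pics/i2_wc.png

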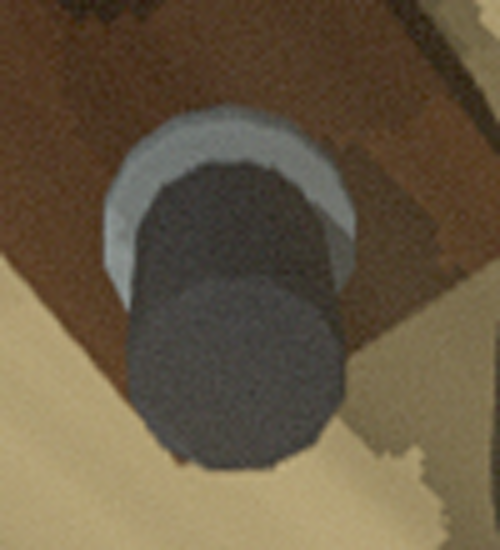

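Run:
```python
import pickle; from h import *
d=pickle.load(open("i2_wrist.pkl","rb"))
print(onz(d,327.2,304.2,118),onz(d,326,276,84))
```

```text
[ 594.76830875 -232.35731906  118.        ] [ 594.6341905  -233.14526348   84.        ]
```

>>> {"name": "drive_tool", "arguments": {"plan": [[[0, 0.0013, 0.015], 0], [[0, 0, 0.0115], 0], [[0, 0, 0], 0], [[0, 0, 0], 0]]}}

```text
clock: 49.05
position: [594.1, -233.1, 115.3]
ee_rot: [-0.383, 0.924, -0.0, -0.0]
contact_force: [0.3, 0.5, 0.1]
gripper_width: 51.1
```

>>> {"name": "drive_tool", "arguments": {"plan": [[[0, 0, 0], 0], [[0, 0, 0], 0], [[0, 0, 0], 0], [[0, 0, 0], 0], [[0, 0, 0], 0], [[0, 0, 0], 0]], "fingers": 1}}

```text
clock: 49.8
position: [594.6, -233.3, 116.1]
ee_rot: [-0.383, 0.924, -0.001, 0.001]
contact_force: [1.5, -1.5, 3.2]
gripper_width: 20.0
```

>>> {"name": "drive_tool", "arguments": {"plan": [[[0, 0, -0.02], 0], [[0, 0, -0.05], 0], [[0, 0, -0.06], 0], [[-0.0393, 0.0288, 0], 0], [[-0.0393, 0.0288, 0], 0], [[-0.0393, 0.0288, 0], 0], [[-0.0393, 0.0289, 0], 0], [[-0.0393, 0.0289, 0], 0], [[0, 0, 0], 0], [[0, 0, 0], 0], [[0, 0, 0], 0]]}}

```text
clock: 51.18
position: [630.4, 6.9, 244.9]
ee_rot: [-0.382, 0.924, 0.0, -0.001]
contact_force: [-0.1, 0.2, -2.2]
gripper_width: 20.2
```

```bash
python3 snap.py j1 wrist,scene,top;  python3 mv.py 135 631.6,7.6,220; python3 -c "
import pickle; from h import *
crop(pickle.load(open('j1_scene.pkl','rb')),270,170,130,160,3.7,'pics/j1_sc.png')"
```

```text
51.325 [630.8   6.9 245.4] 134.89 [-0.3  0.1 -1.7] 19.8
at [630.8   6.9 245.4] yaw 134.89 F [-0.3  0.1 -1.7] w 19.8 t 51.33 j6 -1.05
turn -0.11
631.6,7.6,220 -> [-0.0011 -0.0001  0.0254] n>= 1
```

View pics/j1_wrist.png

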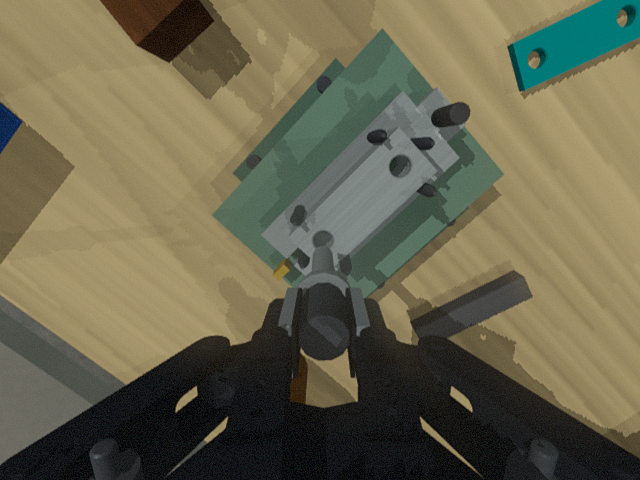

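View pics/j1_sc.png

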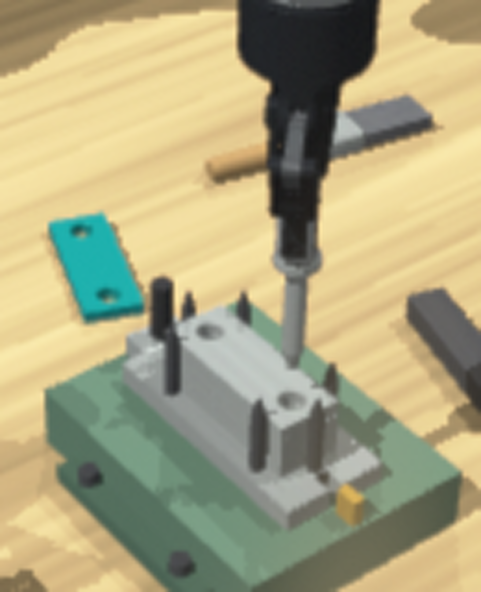

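Run:
```python
import pickle; from h import *
d=pickle.load(open("j1_wrist.pkl","rb"))
crop(d,280,215,90,80,7,"pics/j1_wc.png")
print(proj(d,[631.4,8.6,102]))
```

```text
[323.99814548 240.58414777]
```

View pics/j1_wc.png

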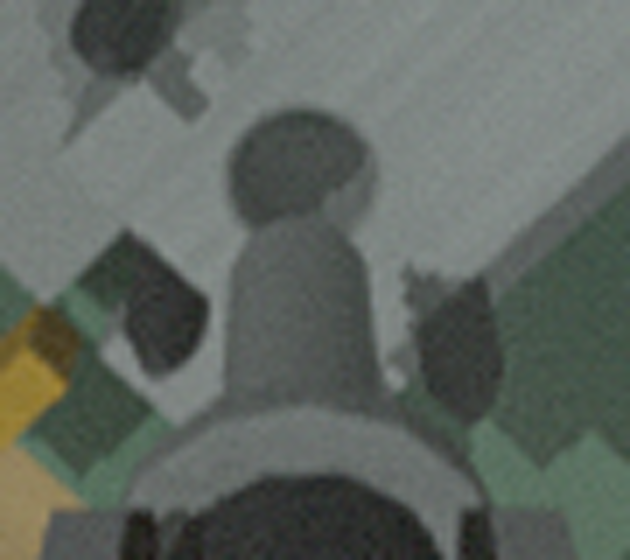

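Run:
```python
import pickle; from h import *
d=pickle.load(open("j1_wrist.pkl","rb"))
h=onz(d,323.1,240.7,102); 
for z in (129,):
    t=onz(d,322.1,249.1,z); print(h,t, "d",h-t)
    dx,dy=(h-t)[:2]; print("tool x",-(dx+dy)*.7071,"tool y",(-dx+dy)*.7071)
```

```text
[631.9906876    8.14785758 102.        ] [631.59262186   6.74429645 129.        ] d [  0.39806574   1.40356113 -27.        ]
tool x -1.2739303578136292 tool y 0.7109857879491993
```

>>> {"name": "drive_tool", "arguments": {"plan": [[[-0.0011, 0.0003, 0.01], 0], [[0, 0, 0.012], 0], [[0, 0, 0.01], 0], [[0, 0, 0.008], 0], [[0, 0, 0], 0], [[0, 0, 0], 0]]}}

```text
clock: 52.08
position: [631.9, 9.0, 205.9]
ee_rot: [-0.383, 0.924, -0.0, 0.0]
contact_force: [-0.1, 0.2, -1.8]
gripper_width: 20.0
```

```bash
python3 mv.py 135 631.6,7.8,150
```

```text
at [631.9   9.  205.9] yaw 135.0 F [-0.1  0.2 -1.8] w 20.0 t 52.08 j6 -1.06
turn -0.0
631.6,7.8,150 -> [ 0.0011 -0.0005  0.0559] n>= 1
```

>>> {"name": "drive_tool", "arguments": {"plan": [[[0.0008, -0.0003, 0.004], 0], [[0, 0, 0.006], 0], [[0, 0, 0.006], 0], [[0, 0, 0.006], 0], [[0, 0, 0], 0], [[0, 0, 0], 0]]}}

```text
clock: 52.82
position: [631.4, 8.2, 183.6]
ee_rot: [-0.383, 0.924, -0.0, 0.0]
contact_force: [-0.1, -0.2, -1.2]
gripper_width: 20.4
```

>>> {"name": "drive_tool", "arguments": {"plan": [[[0, 0, 0.006], 0], [[0, 0, 0.006], 0], [[0, 0, 0.006], 0], [[0, 0, 0.004], 0], [[0, 0, 0], 0], [[0, 0, 0], 0]]}}

```text
clock: 53.58
position: [631.3, 8.1, 161.6]
ee_rot: [-0.383, 0.924, -0.0, -0.0]
contact_force: [-0.3, -1.3, -2.3]
gripper_width: 20.2
```

>>> {"name": "drive_tool", "arguments": {"plan": [[[0, 0, 0.006], 0], [[0, 0, 0.006], 0], [[0, 0, 0.005], 0], [[0, 0, 0.002], 0], [[0, 0, 0], 0], [[0, 0, 0], 0]]}}

```text
clock: 54.32
position: [631.3, 8.2, 142.6]
ee_rot: [-0.383, 0.924, 0.0, 0.0]
contact_force: [0.2, -0.8, -1.6]
gripper_width: 20.5
```

>>> {"name": "drive_tool", "arguments": {"plan": [[[0, 0, 0.002], 0], [[0, 0, 0.001], 0], [[0, 0, 0.001], 0], [[0, 0, 0], 0], [[0, 0, 0], 0]]}}

```text
clock: 54.95
position: [631.4, 8.1, 140.2]
ee_rot: [-0.383, 0.924, -0.0, 0.0]
contact_force: [-4.1, -0.5, 5.4]
gripper_width: 20.2
```

>>> {"name": "drive_tool", "arguments": {"plan": [[[0, 0, 0.0015], 0], [[0, 0, 0], 0], [[0, 0, 0], 0]]}}

```text
clock: 55.32
position: [631.4, 8.1, 140.2]
ee_rot: [-0.383, 0.924, -0.001, 0.001]
contact_force: [-5.9, 0.5, 10.6]
gripper_width: 20.0
```

>>> {"name": "drive_tool", "arguments": {"plan": [[[0, 0, -0.001], 0], [[0, 0, 0], 0], [[0, 0, 0], 0], [[0, 0, -0.02], 0], [[0, 0, -0.05], 0], [[0, 0, -0.05], 0], [[0, 0, 0], 0], [[0, 0, 0], 0]], "fingers": -0.2}}

```text
clock: 56.32
position: [630.9, 8.2, 257.3]
ee_rot: [-0.382, 0.924, 0.0, -0.0]
contact_force: [-0.1, 0.1, -0.5]
gripper_width: 51.2
```

```bash
python3 snap.py k0 wrist,scene; python3 mv.py 135 585,-310.5,262; python3 -c "
import pickle; from h import *
crop(pickle.load(open('k0_scene.pkl','rb')),270,170,130,160,3.7,'pics/k0_sc.png')"
```

```text
56.425 [630.6   8.1 256.1] 134.97 [ 0.1 -0.5 -0.4] 51.3
at [630.6   8.1 256.1] yaw 134.97 F [ 0.1 -0.5 -0.4] w 51.3 t 56.42 j6 -1.05
turn -0.03
585,-310.5,262 -> [ 0.2575 -0.193  -0.0056] n>= 6
```

View pics/k0_sc.png

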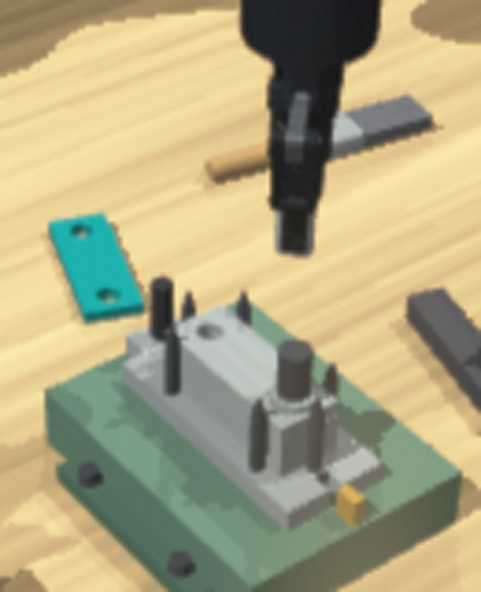

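The first pin is home in the far hole, with its collar on the top blank. Going for the second pin.

>>> {"name": "drive_tool", "arguments": {"plan": [[[0.0429, -0.0322, 0], 0], [[0.0429, -0.0322, 0], 0], [[0.0429, -0.0322, 0], 0], [[0.0429, -0.0322, 0], 0], [[0.0429, -0.0321, 0], 0], [[0.0429, -0.0321, 0], 0], [[0, 0, 0.05], 0], [[0, 0, 0.05], 0], [[0, 0, 0.012], 0], [[0, 0, 0], 0], [[0, 0, 0], 0], [[0, 0, 0], 0]]}}

```text
clock: 57.92
position: [586.7, -310.4, 148.2]
ee_rot: [-0.383, 0.924, -0.001, 0.001]
contact_force: [-0.4, 0.3, 0.4]
gripper_width: 51.3
```

```bash
python3 snap.py k1 wrist; python3 mv.py 135 585,-310.5,117; python3 -c "
import pickle; from h import *
crop(pickle.load(open('k1_wrist.pkl','rb')),280,230,100,110,5,'pics/k1_wc.png')"
```

```text
57.975 [ 586.5 -310.4  147.9] 135.01 [ 0.3  0.3 -0.1] 51.6
at [ 586.5 -310.4  147.9] yaw 135.01 F [ 0.3  0.3 -0.1] w 51.6 t 57.98 j6 -0.54
turn 0.01
585,-310.5,117 -> [0.0012 0.0011 0.0309] n>= 1
```

View pics/k1_wc.png

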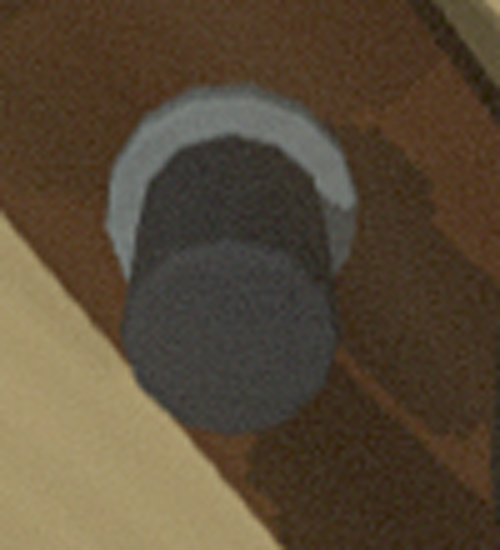

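Run:
```python
import pickle; from h import *
d=pickle.load(open("k1_wrist.pkl","rb"))
print(onz(d,280+229/5,230+335/5,118),onz(d,280+231/5,230+210/5,84))
```

```text
[ 584.90970114 -310.66642836  118.        ] [ 584.88410588 -310.25610329   84.        ]
```

>>> {"name": "drive_tool", "arguments": {"plan": [[[0.0008, 0.0008, 0.015], 0], [[0, 0, 0.0155], 0], [[0, 0, 0], 0], [[0, 0, 0], 0]]}}

```text
clock: 58.48
position: [584.6, -310.4, 115.2]
ee_rot: [-0.383, 0.924, 0.0, -0.0]
contact_force: [0.4, -0.0, -0.2]
gripper_width: 51.0
```

>>> {"name": "drive_tool", "arguments": {"plan": [[[0, 0, 0], 0], [[0, 0, 0], 0], [[0, 0, 0], 0], [[0, 0, 0], 0], [[0, 0, 0], 0], [[0, 0, 0], 0]], "fingers": 1}}

```text
clock: 59.22
position: [584.9, -310.5, 116.2]
ee_rot: [-0.383, 0.924, -0.0, 0.0]
contact_force: [-0.5, 0.9, 4.1]
gripper_width: 20.1
```

```bash
python3 mv.py 135 547.5,8.2,116
```

```text
at [ 584.9 -310.5  116.2] yaw 135.0 F [-0.5  0.9  4.1] w 20.1 t 59.23 j6 -0.54
turn -0.0
547.5,8.2,116 -> [-1.989e-01  2.518e-01 -1.000e-04] n>= 6
```

>>> {"name": "drive_tool", "arguments": {"plan": [[[0, 0, -0.02], 0], [[0, 0, -0.05], 0], [[0, 0, -0.06], 0], [[-0.0332, 0.042, 0], 0], [[-0.0332, 0.042, 0], 0], [[-0.0332, 0.042, 0], 0], [[-0.0332, 0.042, 0], 0], [[-0.0332, 0.042, 0], 0], [[-0.0332, 0.042, 0], 0], [[0, 0, 0], 0], [[0, 0, 0], 0], [[0, 0, 0], 0]]}}

```text
clock: 60.72
position: [547.0, 7.7, 244.9]
ee_rot: [-0.382, 0.924, 0.0, -0.001]
contact_force: [-0.2, 0.1, -1.5]
gripper_width: 20.0
```

```bash
python3 snap.py l1 wrist;  python3 mv.py 135 547.5,8,205; python3 -c "
import pickle; from h import *
crop(pickle.load(open('l1_wrist.pkl','rb')),280,215,90,80,7,'pics/l1_wc.png')"
```

```text
60.775 [547.1   7.6 245.1] 134.87 [ 0.7  0.  -1.6] 20.1
at [547.1   7.6 245.1] yaw 134.87 F [ 0.7  0.  -1.6] w 20.1 t 60.77 j6 -1.1
turn -0.13
547.5,8,205 -> [-0.0006 -0.      0.0401] n>= 1
```

View pics/l1_wc.png

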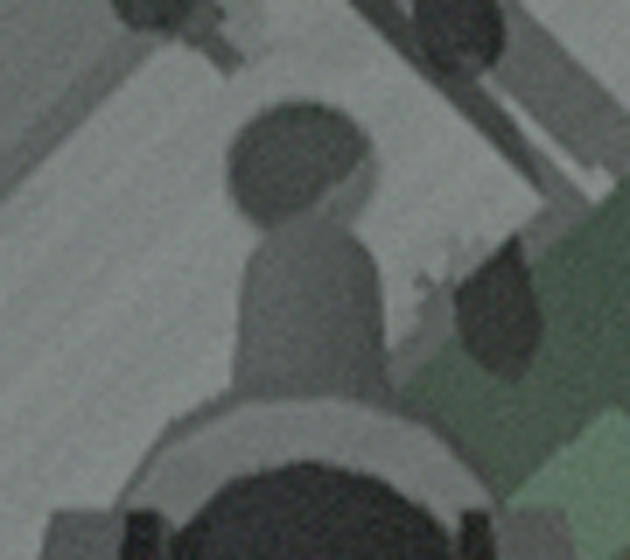

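>>> {"name": "drive_tool", "arguments": {"plan": [[[-0.0005, -0.0006, 0.01], 0], [[0, 0, 0.012], 0], [[0, 0, 0.01], 0], [[0, 0, 0.008], 0], [[0, 0, 0], 0], [[0, 0, 0], 0]]}}

```text
clock: 61.52
position: [548.3, 8.8, 205.8]
ee_rot: [-0.383, 0.924, -0.0, 0.0]
contact_force: [-0.5, 0.3, -2.2]
gripper_width: 19.8
```

>>> {"name": "drive_tool", "arguments": {"plan": [[[0.0006, 0, 0.004], 0], [[0, 0, 0.006], 0], [[0, 0, 0.006], 0], [[0, 0, 0.006], 0], [[0, 0, 0], 0], [[0, 0, 0], 0]]}}

```text
clock: 62.28
position: [547.8, 8.2, 183.6]
ee_rot: [-0.383, 0.924, -0.0, 0.0]
contact_force: [-0.5, -0.3, -2.2]
gripper_width: 20.3
```

>>> {"name": "drive_tool", "arguments": {"plan": [[[0, 0, 0.006], 0], [[0, 0, 0.006], 0], [[0, 0, 0.006], 0], [[0, 0, 0.004], 0], [[0, 0, 0], 0], [[0, 0, 0], 0]]}}

```text
clock: 63.02
position: [547.8, 8.3, 161.6]
ee_rot: [-0.383, 0.924, -0.0, 0.0]
contact_force: [0.5, -0.1, -2.1]
gripper_width: 20.4
```

>>> {"name": "drive_tool", "arguments": {"plan": [[[0, 0, 0.006], 0], [[0, 0, 0.006], 0], [[0, 0, 0.005], 0], [[0, 0, 0.002], 0], [[0, 0, 0], 0], [[0, 0, 0], 0]]}}

```text
clock: 63.78
position: [547.8, 8.3, 142.7]
ee_rot: [-0.383, 0.924, -0.0, 0.0]
contact_force: [0.4, -0.6, -1.9]
gripper_width: 20.0
```

>>> {"name": "drive_tool", "arguments": {"plan": [[[0, 0, 0.002], 0], [[0, 0, 0.0015], 0], [[0, 0, 0.0015], 0], [[0, 0, 0], 0], [[0, 0, 0], 0]]}}

```text
clock: 64.4
position: [547.9, 8.4, 140.1]
ee_rot: [-0.383, 0.924, -0.0, 0.001]
contact_force: [-5.7, 1.5, 11.5]
gripper_width: 20.4
```

>>> {"name": "drive_tool", "arguments": {"plan": [[[0, 0, -0.001], 0], [[0, 0, 0], 0], [[0, 0, 0], 0], [[0, 0, -0.02], 0], [[0, 0, -0.05], 0], [[0, 0, -0.05], 0], [[0.03, 0, -0.03], 0], [[0.03, 0, -0.03], 0], [[0, 0, 0], 0], [[0, 0, 0], 0]], "fingers": -0.2}}

```text
clock: 65.65
position: [505.0, -34.0, 317.7]
ee_rot: [-0.382, 0.924, 0.0, -0.0]
contact_force: [0.9, 0.2, 0.4]
gripper_width: 51.1
```

```bash
python3 snap.py m0 wrist,scene,top; python3 -c "
import pickle; from h import *
crop(pickle.load(open('m0_scene.pkl','rb')),130,200,280,200,2.8,'pics/m0_sc.png')
crop(pickle.load(open('m0_scene.pkl','rb')),270,220,130,120,4.6,'pics/m0_sc2.png')"
```

```text
65.8 [505.2 -33.8 317. ] 135.01 [ 0.6 -0.   0.2] 50.9
```

View pics/m0_wrist.png

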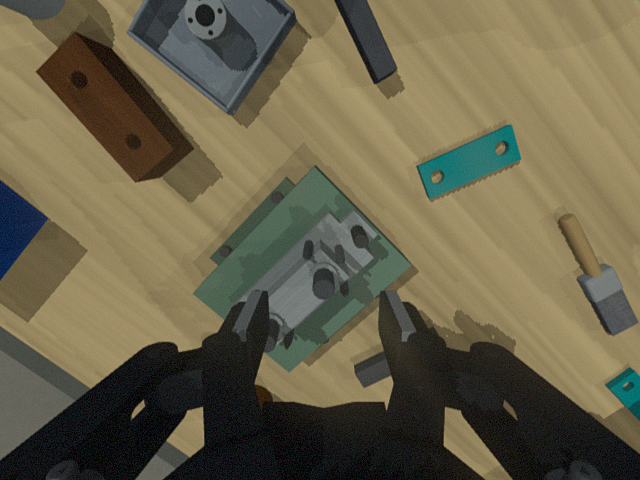

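View pics/m0_sc.png

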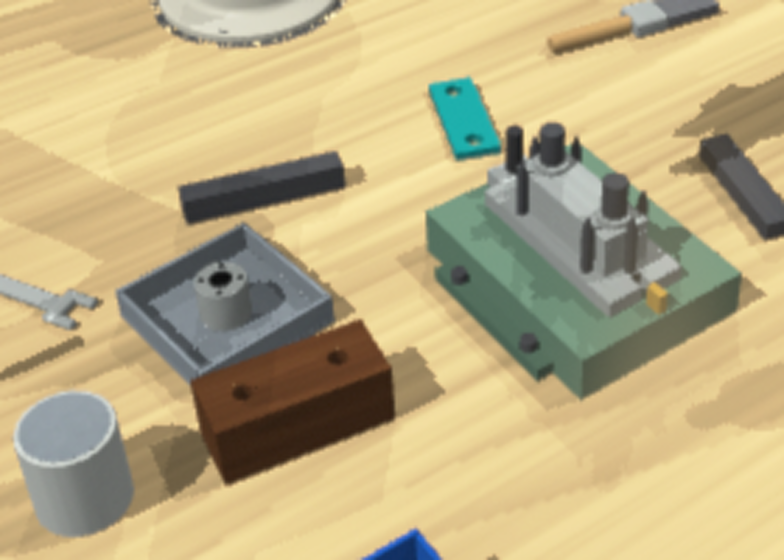

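View pics/m0_sc2.png

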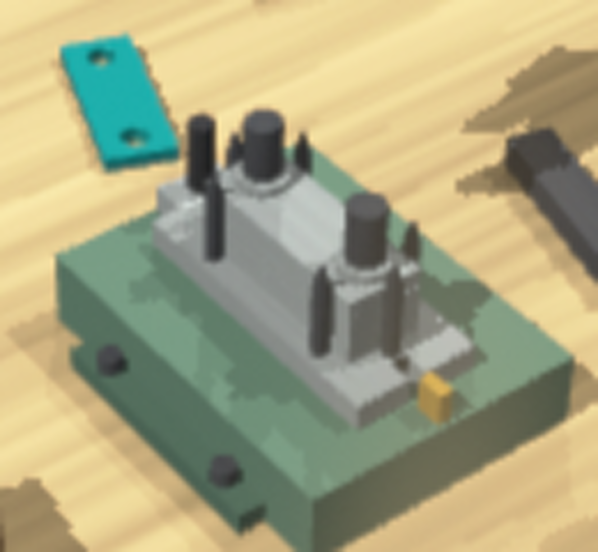

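View pics/m0_top.png

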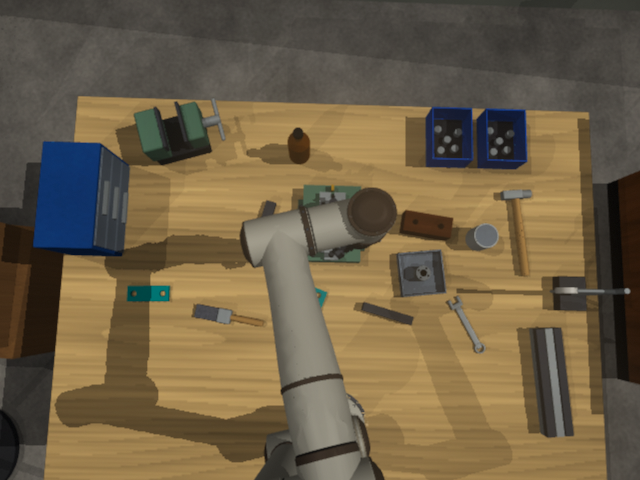

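Run:
```python
import pickle; from h import *
w=pickle.load(open("m0_wrist.pkl","rb"));s=pickle.load(open("m0_scene.pkl","rb"))
print(tri([ray(w,324,285),ray(s,270+264/4.6,220+120/4.6)]))
from bench import arm
print(arm.job_done())
```

```text
(array([546.11268663,   9.38752458, 139.40551804]), [np.float64(2.6919202844418577), np.float64(2.691920284441844)])
the job is handed in; nothing more can be done
None
```

I've finished the job in the order asked and handed it in at about 66 s of the 210 s allowed; no verdict was reported.

**What I did:**
- I stood the hub in the grey tray.
- I turned the plate about 34.6° by its handle to the brass mark.
- I stacked all four drilled blanks flat in the nest.
- I pushed both pins home.

**Last checks that agreed:**
- **Plate:** right after I turned it, its edges were about 0.3° off the bed's. I didn't measure the angle again after that, but in the final pictures the notch still faces the mark.
- **Pins:** both stopped on solid contact with the tool at 140.1–140.2 mm, where 140.1–140.2 mm was expected for collars on the top blank. Their collars show on the top blank in the scene view, and the rack holes are empty.
- **Surroundings:** the hub stands in the tray, and the can and the turquoise pieces look unmoved. In the last views the arm partly hides the undrilled bar; what shows of it is where it lay.

**Checks that disagreed or were loose:**
- **Pin height:** two camera views put the near pin's top at 139.4 mm, where 142 mm was expected. The two rays missed each other by about 5 mm, so I relied on the tool height and contact force.
- **Nest centre:** it came out about 0.8 mm different between two wrist angles, within the camera's accuracy.
- **Second pin:** the rack measurements put the pins 78.6 mm apart instead of 76. I re-measured the second pin close up before gripping it.

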